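# Line up the rapid tests and hold the reading camera at full height

## Task

Nudge the three test cassettes into an even row on the reading board, each lying straight in the printed outline nearest to it in the same left-to-right order. Then squeeze in the release button on the side of the camera head, pull the telescoping column straight up past its first stop to the second (both tubes fully out), and finish while holding it there: do not let go, it sinks back. Leave the other things on the table where they are.

Things in the scene. Friction and masses are not known exactly. Their poses are not given: they have to be found in the camera images.
- board: grey reading board, 160 mm (its x, pointing away from the robot) by 250 mm (its y), 5 mm thick, fixed. Origin: centre of its underside, at table height. Three black printed outlines lie side by side along its y at +75, 0 and -75 mm
- outline_left (a point): centre of the left printed outline (84 x 34 mm, long side along the board's x), on the board's top face
- outline_middle (a point): centre of the middle printed outline (84 x 34 mm, long side along the board's x), on the board's top face
- outline_right (a point): centre of the right printed outline (84 x 34 mm, long side along the board's x), on the board's top face
- cassette_left: left test cassette as seen from the robot (the robot's left is +y): flat white plastic slab with a small window and a round well, 72 mm (its x) by 24 mm (its y) by 7 mm thick, 15 g, loose, lying flat on the board and starting within 40 mm of the left outline, turned up to 0.4 rad. Origin: centre of its underside. Either way round will do.
- cassette_middle: middle test cassette as seen from the robot (the robot's left is +y): flat white plastic slab with a small window and a round well, 72 mm (its x) by 24 mm (its y) by 7 mm thick, 15 g, loose, lying flat on the board and starting within 40 mm of the middle outline, turned up to 0.4 rad. Origin: centre of its underside. Either way round will do.
- cassette_right: right test cassette as seen from the robot (the robot's left is +y): flat white plastic slab with a small window and a round well, 72 mm (its x) by 24 mm (its y) by 7 mm thick, 15 g, loose, lying flat on the board and starting within 40 mm of the right outline, turned up to 0.4 rad. Origin: centre of its underside. Either way round will do.
- column: telescoping camera column, upright just beyond the board, fixed: round grey foot 96 mm across, aluminium housing, black collar (44 x 62 mm, top at 101 mm) with a steel catch on its +y side up to 116 mm high. Two tubes slide up out of it, the black camera head on top. Origin: centre of its underside; z is the telescope axis; the camera looks to its -x, over the board
- camera_head (a joint): extension of the upper tube with the head, m: 0 pushed in, 0.07 fully out (the first stop). It slides up first, against about 3 to 4.5 N; let go, it sinks back under its weight
- mid_tube (a joint): extension of the lower, thicker tube, m: 0 pushed in, 0.07 fully out (the second stop, reached 0.14 m above the start). It follows once the upper tube is fully out; the pull is then 7 to 9 N, and it sinks back when let go
- release_button (a joint): release button on the head's +y side, m: 0 out, 0.005 pressed flush with the head. It moves along the column's -y. Spring: 2 N at first, 6 N fully in; it comes out again when let go. Its steel hook holds the head down until it is pressed at least 3.5 mm; once the head has risen 15 mm the hook is past the catch
- head_grip (a point): centre of the head's black grip block, 32 (x) x 44 (y) x 50 mm high, at button height; axes as the column's. Block top 22 mm above this point, underside 28 below. The 18 mm wide button sticks 6 mm out of the +y face (28 mm from here): a gripper closing across y squeezes it in. 146 mm above the table at start. The camera hangs on the -x side, 10 mm and more below, out to 75 mm
- dropper: bystander: white dropper bottle, 28 mm across, 64 mm high; origin under its centre; loose beside the board
- gel_jar: bystander: clear jar, 52 mm across, 70 mm high; origin under its centre; loose beside the board
- lancet_a: bystander: violet lancet with a white cap, about 45 x 11 x 11 mm, lying loose left of the board; origin under the middle of its violet part
- lancet_b: bystander: violet lancet with a white cap, about 45 x 11 x 11 mm, lying loose right of the board; origin under the middle of its violet part
- lancet_c: bystander: violet lancet with a white cap, about 45 x 11 x 11 mm, lying loose left of the column, beyond the board; origin under the middle of its violet part
- waste_cup: bystander: clear cup, 70 mm across, 80 mm high; origin under its centre; to the right
- timer: bystander: white square timer, 65 x 65 x 22 mm; origin under its centre; to the left

How it is judged:
On the way, in this order (a step that is already met when the one before it is completed fails the run):
1. the three cassettes lie straight in their outlines, let go and at rest, with the column still down (distance between cassette_left and outline_left below 0.008 m and angle between the x axis of each of cassette_left, cassette_middle, cassette_right and the x axis of board, either way round below 0.14 rad and angle between each of cassette_left, cassette_middle, cassette_right's own z axis and vertical below 0.1 rad and linear speed of each of cassette_left, cassette_middle, cassette_right below 0.02 m/s and contact force between each of the arm, the fingers and cassette_left below 0.3 N and distance between cassette_middle and outline_middle below 0.008 m and contact force between each of the arm, the fingers and cassette_middle below 0.3 N and distance between cassette_right and outline_right below 0.008 m and contact force between each of the arm, the fingers and cassette_right below 0.3 N and value of joint each of camera_head, mid_tube below 0.01 m), for 0.2 s.
2. the release button is pressed by the fingers while the head is still down (value of joint release_button above 0.0035 m and value of joint camera_head below 0.012 m and contact force between the fingers and column above 1 N), for 0.1 s.
3. the upper tube is fully out (first stop) (value of joint camera_head above 0.063 m), for 0.05 s.
At the end, for the whole second after the job is handed in: each cassette lies flat and untouched within 8 mm and 0.14 rad of its outline, both tubes of the column are within 7 mm of fully out (of 70 mm each), and the fingers still hold the camera head (distance between cassette_left and outline_left below 0.008 m and angle between the x axis of each of cassette_left, cassette_middle, cassette_right and the x axis of board, either way round below 0.14 rad and angle between each of cassette_left, cassette_middle, cassette_right's own z axis and vertical below 0.1 rad and linear speed of each of cassette_left, cassette_middle, cassette_right below 0.02 m/s and contact force between each of the arm, the fingers and cassette_left below 0.3 N and distance between cassette_middle and outline_middle below 0.008 m and contact force between each of the arm, the fingers and cassette_middle below 0.3 N and distance between cassette_right and outline_right below 0.008 m and contact force between each of the arm, the fingers and cassette_right below 0.3 N and value of joint each of camera_head, mid_tube above 0.063 m and contact force between the fingers and column above 1 N); the arm keeps its last pose, push and grip.
It fails at once if a bystander is pushed more than 25 mm from its place (distance of any of dropper, gel_jar, lancet_a, lancet_b, lancet_c, waste_cup, timer from where it was at the start of the episode above 0.025 m).
It also fails if it takes over 64 s, if anything falls off the work surface, if the arm or the gripper's body presses on something with over 40 N, if the wrist force passes 120 N, or if a joint passes its speed limit or range.

## Robot

A 6-joint arm with a two-finger parallel gripper is mounted at the origin on the work surface. World frame = base frame: x ahead of the robot, y to its left, z up, the work surface at z = 0. Lengths are in m, angles in rad, forces in N, time in s.
With the tool pointing down it reaches from about 0.25 to 0.775 m from the base axis. Payload 4 kg.
Tool frame: the origin (TCP) lies between the finger pads; the fingertips stand 19 mm ahead of it and the grasp point (between the pads) is the TCP (robot.tip_reach is the y of the fingertips in the tool frame, in m); y points along the fingers, x is the direction in which the jaws open and shut, and the axes are right-handed (so a half turn about y gives the same grasp; the last joint's range is limited). The gripper opens to 94 mm and grips with 3 to 60 N. Pads are 16 mm wide; open, the fingers measure 119 mm over their backs; the gripper's body (75 mm by 177 mm) begins 78 mm behind the grasp point.
Start: joints at [-1.268, 0.087, 1.371, -0, 1.684, -0.103], TCP at [0.217, -0.505, 0.225] pointing down, gripper open.
Joint ranges: [-3.1, 3.1], [-0.76, 2.03], [0.27, 2.55], [-1.08, 4.22], [0.17, 2.65], [-2.57, 2.57]. Speed limits (rad/s): [2.79, 2.79, 3.14, 3.14, 3.14, 3.14].

## Interface

Orientations are given as [roll, pitch, yaw] about the fixed x, y, z axes, in that order (R = Rz(yaw) Ry(pitch) Rx(roll)).
In Python, from bench import robot, imaging, order gives the robot as it stands.
- The arm moves only by the tool send_rows, never from a script. Its argument "moves" is text: rows parted by semicolons, each of 5 numbers parted by spaces: the gripper's target within -1 to 1 (shut at 1, half-way at 0, fully open at -1), then the shift along the tool's x, y, z in m, then the turn about the tool's y in degrees. In form: fingers tx ty tz roll; .... A call has exactly 10 rows; each row shifts and turns the commanded pose from where the row before left it, along the tool's axes as they then stand; what a row does not reach is not made up. A row lasts 1/12 s, in which the tool goes at most 41.7 mm and 7.16 degrees, less where a joint would pass 70% of its speed; a pose out of reach is approached as far as the arm can. A call with a gripper value outside its range is refused whole. The fingers move at their own pace and stop on an object; the grip force is fixed at half the most. Time passes only in rows, so rows that do not move let the fingers close, or fill a call up. It gives the time, the measured TCP pose, the force and the opening at its end, in the units of the state.
- robot.get_obs(): the state, without advancing time (a new reading comes with each control period).
- imaging.snapshot(name): name is "scene" or "top" or "wrist"; returns a dict with "image" (400x640x3 uint8, red, green, blue), "mtx" (3x3 intrinsics, pixels), "R" (3x3) and "t" (3): a world point X has camera coordinates R X + t. Camera axes: x right, y down, z forward; pixel columns grow to the right and rows downward; lengths in m; the calibration is good to about 2 mm. A picture is of the moment at which its call begins. There is no depth.
- order.close_job(): hands the job in, once; it reports no verdict.
Trained networks look in a picture, given as the dict that the camera call returned (one of the last four; its "shot" number tells which), for a name from the list of things; names that differ only in an ending like _2 or _b are one class to them, and where a whole thing is asked for, a point or a joint stands for the part that bears it (a point fixed in the world has none). Each returns a list of dicts, best first, with "conf" (0 to 1); they miss things now and then, are a little off and sometimes report something else, mostly with a low value. They report only what shows in the picture. A call takes as long as a camera call.
- imaging.recognise(picture, target): "centre" ([column, row] in pixels, amid what is visible of it).
- imaging.landmark_of(picture, target): "centre" ([column, row] in pixels: a listed point, or the origin of a listed thing).
The state is a dict: "time": time; "joint_positions": joint angles; "qvel": joint speeds; "joint_torque": joint torques, N m; "tool_pos": TCP position; "ee_rot": TCP orientation; "wrist_force": force on the tool from outside, world axes, zero at the start; "wrist_torque": the same for the moment, N m; "width": finger opening in m.
Only numpy, scipy, OpenCV 4.12 (cv2) and the standard library are available. Lean on these libraries where they do the work, as an engineer would, in place of code of your own. Each camera call takes 0.05 s, during which the arm holds its last target.

## Working session

There is one attempt and no reset: what is moved stays moved. The work goes in short steps, Python scripts to look and compute and a tool call to move; the robot and the scene stay as the last step left them, time stands still between calls to the robot, and variables do not carry over. Pictures are saved under pics/ and viewed, and the job is handed in when it is done.

Besides the shell and the picture viewer there is one more tool, called after "Request:" as name(argument=value, ...) on one line, values as JSON. send_rows: Moves the arm, as the interface text tells. Its arguments: {"type":"object","properties":{"moves":{"type":"string"}},"required":["moves"]}

```bash
mkdir -p pics; ls; python3 - <<'E'
from bench import robot, imaging, order
import cv2
print(robot.get_obs(), robot.tip_reach)
for n in ["scene","top","wrist"]:
    p=imaging.snapshot(n); cv2.imwrite(f"pics/a_{n}.png",p["image"][:,:,::-1]); print(n,p["mtx"].tolist(),p["R"].tolist(),p["t"].tolist(),p["shot"])
E
```

```text
pics
{'time': 0.0, 'joint_positions': array([-1.26812052e+00,  8.78871021e-02,  1.37225123e+00,  1.16659815e-06,
        1.68359576e+00, -1.03073424e-01]), 'qvel': array([-0.00057968, -0.00040563, -0.00053755,  0.00044539,  0.00106428,
        0.00013786]), 'joint_torque': array([-1.48642739e-03, -3.40186644e+01, -3.02426112e+01,  7.17271375e-02,
        3.30818142e-02, -1.68929278e-04]), 'tool_pos': array([ 0.21694475, -0.50484722,  0.22334278]), 'ee_rot': array([-1.57057484,  0.00212996, -1.16504673]), 'wrist_force': array([-0.07363387,  0.59126134,  0.05801904]), 'wrist_torque': array([0.01685836, 0.04150143, 0.05421511]), 'width': 0.09379283829691913} 0.019
scene [[462.77189817620996, 0.0, 321.9377762875884], [0.0, 462.77189817620996, 198.4108449098234], [0.0, 0.0, 1.0]] [[-0.8273117773049986, 0.561618821859591, 0.011811945880735334], [0.3036543510195822, 0.4648010587340186, -0.8317175066731562], [-0.47259841116884904, -0.6845029399007578, -0.5550733888666424]] [0.3935214909846268, -0.08727415538948123, 1.6089220577095689] 1
top [[368.19829851762006, 0.0, 320.0159365025667], [0.0, 368.19829851762006, 198.43044518614275], [0.0, 0.0, 1.0]] [[-0.0055880300630523376, -0.9997728417639326, 0.020567906827995846], [-0.9962390896554888, 0.003787433390230482, -0.08656403173788213], [0.08646646842803817, -0.020974275186171797, -0.9960339500328279]] [0.03318557694238172, 0.516418357710394, 1.044464919397508] 2
wrist [[327.177811731878, 0.0, 324.1159205605464], [0.0, 327.177811731878, 200.09322185570025], [0.0, 0.0, 1.0]] [[0.3938267013219674, -0.9191805432577388, -0.002767349321693246], [-0.8880470418521843, -0.38126095261495235, 0.25692905143001304], [-0.2372192673107417, -0.09872798441956271, -0.9664263056793352]] [-0.5477243961370338, -0.02635907807631971, 0.39118901114226645] 3
```

View pics/a_scene.png

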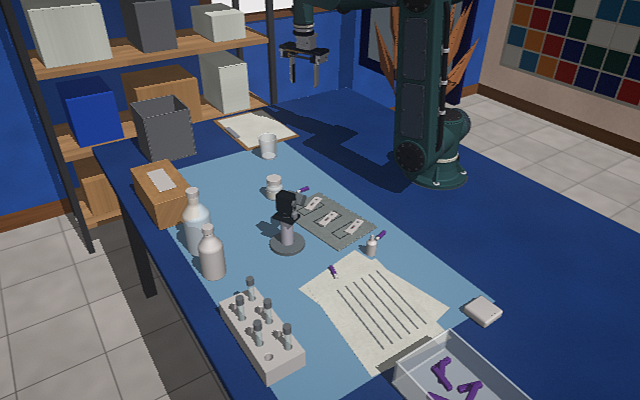

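View pics/a_top.png

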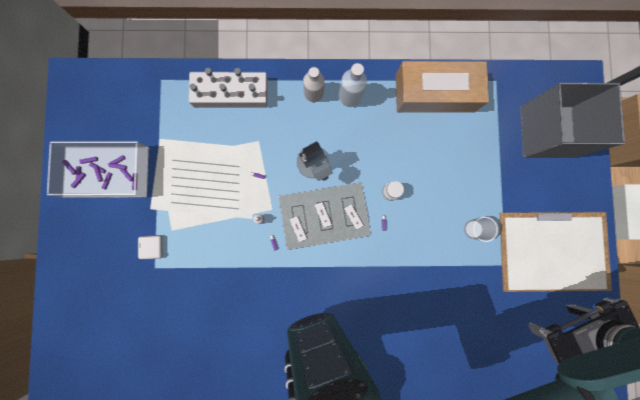

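View pics/a_wrist.png

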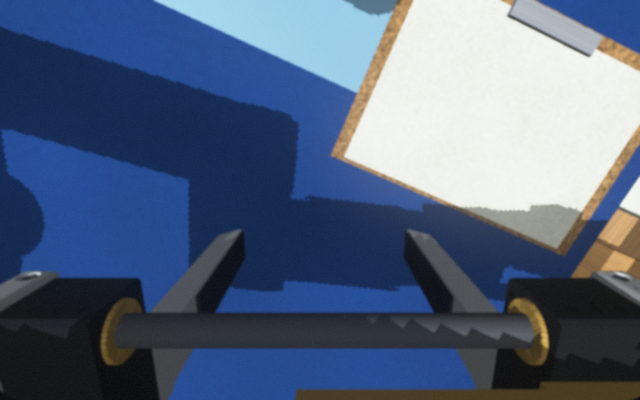

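```bash
cat > h.py <<'E'
import numpy as np, cv2
from bench import robot, imaging, order
def proj(p,X):
    c=p["R"]@np.asarray(X,float)+p["t"]; u=p["mtx"]@c; return u[:2]/u[2]
def unproj(p,uv,z):
    R=np.array(p["R"]);C=-R.T@p["t"]; d=R.T@np.linalg.inv(p["mtx"])@np.array([uv[0],uv[1],1.]); return C+d*(z-C[2])/d[2]
def save(p,name,crop=None,s=1):
    im=p["image"][:,:,::-1]
    if crop: im=im[crop[1]:crop[3],crop[0]:crop[2]]
    cv2.imwrite("pics/"+name,cv2.resize(im,None,fx=s,fy=s,interpolation=cv2.INTER_CUBIC))
def state():
    o=robot.get_obs(); print(*[f"{k}={np.round(o[k],4).tolist()}" for k in("time","tool_pos","ee_rot","wrist_force","width","joint_positions")],sep="\n"); return o
E
python3 - <<'E'
from h import *
zs=dict(board=0,outline_left=.005,outline_middle=.005,outline_right=.005,cassette_left=.005,cassette_middle=.005,cassette_right=.005,column=0,head_grip=.146,dropper=0,gel_jar=0,lancet_a=0,lancet_b=0,lancet_c=0,waste_cup=0,timer=0)
for n in["top","scene"]:
    p=imaging.snapshot(n)
    for k,z in zs.items():
        for r in imaging.landmark_of(p,k)[:3]:
            print(n,k,round(r["conf"],2),np.round(r["centre"],1),np.round(unproj(p,r["centre"],z)[:2],4))
    if n=="top": save(p,"b_top.png",(230,120,430,270),4)
    else: save(p,"b_scene.png",(240,160,400,280),5)
E
```

```text
top board 0.78 [322.2 214.6] [0.4706 0.0241]
top board 0.47 [351.7 216.9] [ 0.4635 -0.0629]
top outline_left 0.76 [297.4 218. ] [0.4608 0.0969]
top outline_left 0.21 [299.4 228.3] [0.4308 0.0911]
top outline_right 0.87 [350.8 208.3] [ 0.4886 -0.06  ]
top cassette_left 0.5 [379.9 225.8] [ 0.4368 -0.1449]
top cassette_left 0.48 [298.3 230.6] [0.4241 0.0943]
top cassette_middle 0.63 [323.6 215. ] [0.4692 0.0202]
top cassette_right 0.56 [349.6 215.9] [ 0.4662 -0.0562]
top column 0.7 [312.8 164.6] [0.6197 0.0512]
top column 0.56 [322.  215.3] [0.4686 0.0247]
top head_grip 0.72 [311.4 151.6] [0.6274 0.055 ]
top head_grip 0.31 [323.3 214.5] [0.4647 0.0252]
top dropper 0.53 [258.2 218.4] [0.4604 0.212 ]
top gel_jar 0.65 [391.4 191.8] [ 0.5375 -0.1821]
top lancet_a 0.62 [311.6 161.7] [0.6285 0.0548]
top lancet_a 0.6 [382. 222.] [ 0.448  -0.1522]
top lancet_a 0.59 [275.2 244.3] [0.3846 0.1618]
top lancet_b 0.62 [311.6 161.7] [0.6285 0.0548]
top lancet_b 0.6 [382. 222.] [ 0.448  -0.1522]
top lancet_b 0.59 [275.2 244.3] [0.3846 0.1618]
top lancet_c 0.62 [311.6 161.7] [0.6285 0.0548]
top lancet_c
[... 819 characters left out ...]
tte_right 0.55 [313.1 205.5] [ 0.467  -0.0614]
scene column 0.68 [287.6 246.1] [0.6294 0.0585]
scene head_grip 0.6 [284.6 205.7] [0.6404 0.0705]
scene dropper 0.7 [372.8 249.6] [0.4429 0.199 ]
scene dropper 0.37 [284.5 201.5] [ 0.5261 -0.135 ]
scene gel_jar 0.66 [273.  196.6] [ 0.5426 -0.1791]
scene lancet_a 0.56 [302.7 194. ] [ 0.4553 -0.1402]
scene lancet_a 0.53 [329.  272.8] [0.5954 0.2086]
scene lancet_b 0.56 [302.7 194. ] [ 0.4553 -0.1402]
scene lancet_b 0.53 [329.  272.8] [0.5954 0.2086]
scene lancet_c 0.56 [302.7 194. ] [ 0.4553 -0.1402]
scene lancet_c 0.53 [329.  272.8] [0.5954 0.2086]
scene waste_cup 0.65 [267.7 154.9] [ 0.423  -0.4336]
scene timer 0.84 [479.8 312.8] [0.3795 0.5133]
```

```bash
echo
```

```text
(no output)
```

View pics/b_top.png

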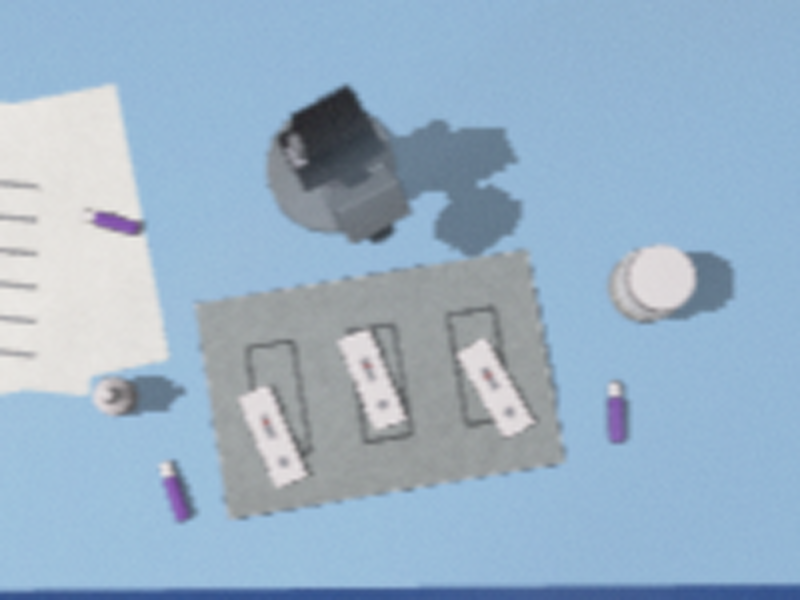

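View pics/b_scene.png

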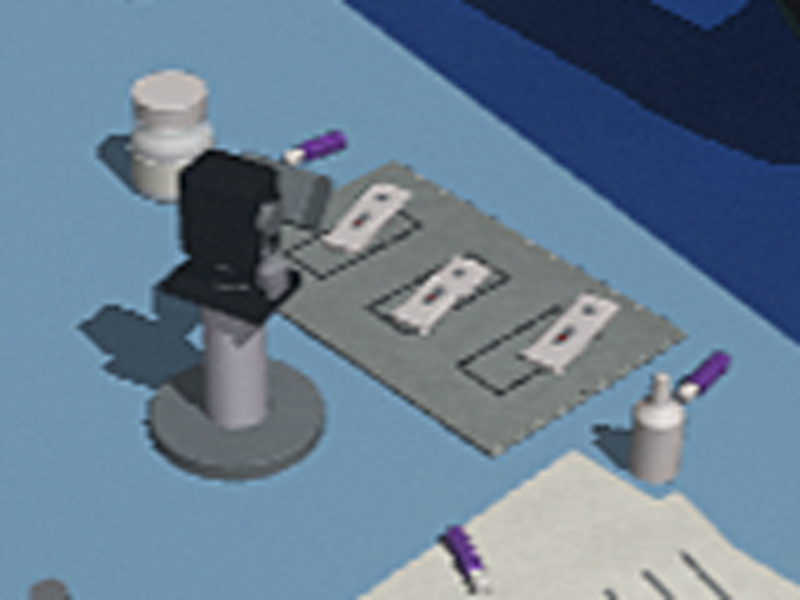

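```bash
python3 - <<'E'
from h import *
from scipy.spatial.transform import Rotation as Rot
p=imaging.snapshot("wrist"); o=robot.get_obs()
Rt=Rot.from_euler("xyz",o["ee_rot"]).as_matrix()
C=-p["R"].T@p["t"]; print("cam in tool",np.round(Rt.T@(C-o["tool_pos"]),4)); print(np.round(p["R"]@Rt,3))
p=imaging.snapshot("top")
im=p["image"].astype(int)
R_,G,B=im[...,0],im[...,1],im[...,2]
roi=np.zeros(im.shape[:2],bool); roi[175:255,275:375]=1
grey=(roi&(B-R_<25)).astype(np.uint8)
n,l,st,ct=cv2.connectedComponentsWithStats(grey); i=1+np.argmax(st[1:,4]); 
c=cv2.findContours((l==i).astype(np.uint8),cv2.RETR_EXTERNAL,cv2.CHAIN_APPROX_NONE)[0][0]
W=np.array([unproj(p,q[0],.005)[:2] for q in c],np.float32)
r=cv2.minAreaRect(W); print("board",r,st[i]); print(cv2.boxPoints(r))
wh=(roi&(im.min(2)>170)).astype(np.uint8)
n,l,st,ct=cv2.connectedComponentsWithStats(wh)
for i in range(1,n):
    if st[i,4]<30: continue
    ys,xs=np.nonzero(l==i); W=np.array([unproj(p,q,.012)[:2] for q in zip(xs,ys)],np.float32)
    r=cv2.minAreaRect(W); m=W.mean(0); w,v=np.linalg.eigh(np.cov(W.T)); a=v[:,1]*np.sign(v[0,1])
    print("cass",m,r,"yaw",np.degrees(np.arctan2(a[1],a[0])))
E
```

```text
cam in tool [-0.001  -0.1598  0.0745]
[[ 1.     0.001 -0.001]
 [-0.001 -0.257 -0.966]
 [-0.001  0.966 -0.257]]
board ((0.4685809910297394, 0.017197325825691223), (0.15858957171440125, 0.2492440938949585), 9.166112899780273) [ 279  183   92   67 4579]
[[ 0.3704468   0.12759659]
 [ 0.4101507  -0.11846483]
 [ 0.5667152  -0.09320194]
 [ 0.5270113   0.15285948]]
cass [0.47041753 0.02409006] ((0.47088655829429626, 0.02412191405892372), (0.0721805989742279, 0.025772064924240112), 22.55099868774414) yaw 22.930318566740315
cass [ 0.4636523  -0.06616379] ((0.46395549178123474, -0.06560149788856506), (0.07246673852205276, 0.02563387341797352), 29.443771362304688) yaw 29.148343615722002
cass [0.42973986 0.09678382] ((0.42981600761413574, 0.0968167707324028), (0.07267491519451141, 0.025454239919781685), 23.135318756103516) yaw 23.038798879370187
```

```bash
cat >> h.py <<'E'
from scipy.spatial.transform import Rotation as Rot
def plan(goal,yaw,n,g,start=None,dy=None):
    o=robot.get_obs(); s=o["tool_pos"]; y=np.degrees(o["ee_rot"][2])
    if start is not None: s,y=np.array(start[:3]),start[3]
    d=(np.array(goal)-s)/n; t=(yaw-y)/n if dy is None else dy/n
    rows=[]
    for i in range(n):
        a=np.radians(y+i*t); ex=np.array([np.cos(a),np.sin(a),0]); ez=np.array([-np.sin(a),np.cos(a),0])
        rows.append(f"{g} {ex@d:.4f} {-d[2]:.4f} {ez@d:.4f} {-t:.2f}")
    for i in range(0,n,10): print("; ".join(rows[i:i+10]))
E
python3 -c "
from h import *
plan([.464,-.066,.20],119.2,30,0)"
```

```text
0 -0.0102 0.0008 0.0133 -6.20; 0 -0.0087 0.0008 0.0144 -6.20; 0 -0.0071 0.0008 0.0152 -6.20; 0 -0.0054 0.0008 0.0159 -6.20; 0 -0.0037 0.0008 0.0164 -6.20; 0 -0.0019 0.0008 0.0167 -6.20; 0 -0.0001 0.0008 0.0168 -6.20; 0 0.0017 0.0008 0.0167 -6.20; 0 0.0035 0.0008 0.0164 -6.20; 0 0.0053 0.0008 0.0159 -6.20
0 0.0070 0.0008 0.0153 -6.20; 0 0.0086 0.0008 0.0144 -6.20; 0 0.0101 0.0008 0.0134 -6.20; 0 0.0115 0.0008 0.0123 -6.20; 0 0.0127 0.0008 0.0109 -6.20; 0 0.0139 0.0008 0.0095 -6.20; 0 0.0148 0.0008 0.0079 -6.20; 0 0.0156 0.0008 0.0063 -6.20; 0 0.0162 0.0008 0.0046 -6.20; 0 0.0166 0.0008 0.0028 -6.20
0 0.0168 0.0008 0.0010 -6.20; 0 0.0168 0.0008 -0.0008 -6.20; 0 0.0166 0.0008 -0.0026 -6.20; 0 0.0162 0.0008 -0.0044 -6.20; 0 0.0156 0.0008 -0.0061 -6.20; 0 0.0149 0.0008 -0.0078 -6.20; 0 0.0140 0.0008 -0.0093 -6.20; 0 0.0129 0.0008 -0.0108 -6.20; 0 0.0116 0.0008 -0.0121 -6.20; 0 0.0103 0.0008 -0.0133 -6.20
```

Request:
send_rows(moves="0 -0.010 0.001 0.013 -6.2; 0 -0.009 0.001 0.014 -6.2; 0 -0.007 0.001 0.015 -6.2; 0 -0.005 0.001 0.016 -6.2; 0 -0.004 0.001 0.016 -6.2; 0 -0.002 0.001 0.017 -6.2; 0 0 0.001 0.017 -6.2; 0 0.002 0.001 0.017 -6.2; 0 0.004 0.001 0.016 -6.2; 0 0.005 0.001 0.016 -6.2")

```text
time: 2.78
tool_pos: [0.2994, -0.3588, 0.2146]
ee_rot: [-1.571, -0.0, -0.078]
wrist_force: [0.7, -1.8, -0.3]
width: 0.0468
```

Request:
send_rows(moves="0 0.007 0.001 0.015 -6.2; 0 0.009 0.001 0.014 -6.2; 0 0.010 0.001 0.013 -6.2; 0 0.012 0.001 0.012 -6.2; 0 0.013 0.001 0.011 -6.2; 0 0.014 0.001 0.009 -6.2; 0 0.015 0 0.008 -6.2; 0 0.016 0 0.006 -6.2; 0 0.016 0 0.005 -6.2; 0 0.017 0 0.003 -6.2")

```text
time: 3.62
tool_pos: [0.3834, -0.2129, 0.2086]
ee_rot: [-1.571, 0.0, 1.004]
wrist_force: [0.1, -0.2, 0.2]
width: 0.0469
```

Request:
send_rows(moves="0 0.017 0.001 0.001 -6.2; 0 0.017 0.001 -0.001 -6.2; 0 0.017 0.001 -0.003 -6.2; 0 0.016 0.001 -0.004 -6.2; 0 0.016 0.001 -0.006 -6.2; 0 0.015 0.001 -0.008 -6.2; 0 0.014 0.001 -0.009 -6.2; 0 0.013 0.001 -0.011 -6.2; 0 0.012 0.001 -0.012 -6.2; 0 0.010 0.001 -0.013 -6.2")

```text
time: 4.45
tool_pos: [0.4658, -0.0653, 0.1985]
ee_rot: [-1.571, 0.0, 2.087]
wrist_force: [0.4, -0.2, 0.3]
width: 0.0471
```

```bash
python3 - <<'E'
from h import *
state()
p=imaging.snapshot("wrist"); save(p,"c_wrist.png"); 
for k,z in dict(board=0,outline_left=.005,outline_middle=.005,outline_right=.005,cassette_left=.005,cassette_middle=.005,cassette_right=.005,column=0,head_grip=.146).items():
    for r in imaging.landmark_of(p,k)[:2]:
        print(k,round(r["conf"],2),np.round(r["centre"],1),np.round(unproj(p,r["centre"],z)[:2],4))
plan([.464,-.066,.028],119.2,10,0)
E
```

```text
time=4.45
tool_pos=[0.4658, -0.0653, 0.1985]
ee_rot=[-1.571, 0.0002, 2.0868]
wrist_force=[0.3583, -0.2232, 0.2846]
width=0.0471
joint_positions=[-0.2599, -0.0852, 1.5945, -0.0, 1.632, -2.3467]
board 0.76 [387.9 217.7] [0.4655 0.0201]
outline_left 0.69 [446.8 245. ] [0.459  0.0958]
outline_middle 0.72 [388.6 224.1] [0.4706 0.0233]
outline_right 0.74 [328.8 199.3] [ 0.4788 -0.0506]
cassette_left 0.98 [462.1 227.7] [0.4329 0.0988]
cassette_middle 0.77 [391.9 225.4] [0.4701 0.0274]
cassette_middle 0.63 [523.7 283.8] [0.4547 0.205 ]
cassette_right 0.92 [326.5 184.9] [ 0.4658 -0.0609]
cassette_right 0.51 [326.7 199.7] [ 0.4804 -0.0524]
column 0.91 [341.1 341.9] [0.6363 0.0576]
0 0.0001 0.0171 0.0001 -0.00; 0 0.0001 0.0171 0.0001 -0.00; 0 0.0001 0.0171 0.0001 -0.00; 0 0.0001 0.0171 0.0001 -0.00; 0 0.0001 0.0171 0.0001 -0.00; 0 0.0001 0.0171 0.0001 -0.00; 0 0.0001 0.0171 0.0001 -0.00; 0 0.0001 0.0171 0.0001 -0.00; 0 0.0001 0.0171 0.0001 -0.00; 0 0.0001 0.0171 0.0001 -0.00
```

View pics/c_wrist.png

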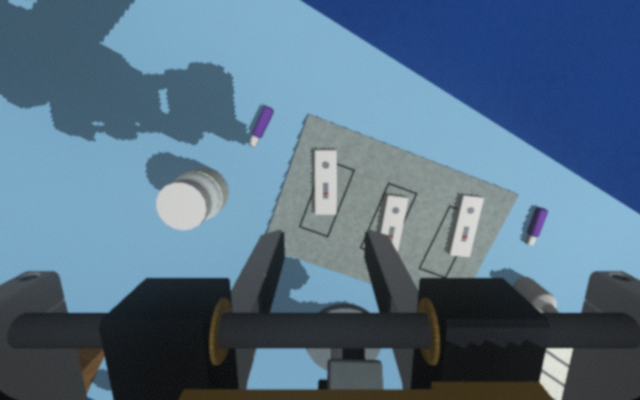

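```bash
cat >> h.py <<'E'
def cass(p,roi=None):
    im=p["image"].astype(int); wh=(im.min(2)>165).astype(np.uint8)
    n,l,st,ct=cv2.connectedComponentsWithStats(wh)
    for i in range(1,n):
        if st[i,4]<60: continue
        c=unproj(p,ct[i],.012)
        if not(.36<c[0]<.57 and -.12<c[1]<.16): continue
        ys,xs=np.nonzero(l==i); W=np.array([unproj(p,q,.012)[:2] for q in zip(xs,ys)],np.float32)
        r=cv2.minAreaRect(W); w,v=np.linalg.eigh(np.cov(W.T)); a=v[:,1]*np.sign(v[0,1])
        print("cass px",np.round(ct[i],1),"c",np.round(r[0],4),"size",np.round(r[1],4),"yaw",round(float(np.degrees(np.arctan2(a[1],a[0]))),1))
E
python3 - <<'E'
from h import *
p=imaging.snapshot("wrist"); cass(p)
for uv in [(308,115),(516,191)]: print(unproj(p,uv,.005))
for q in [(353,171),(330,235),(302,229),(329,162), (421,268),(450,206)]: print(q,unproj(p,q,.005)[:2])
E
```

```text
cass px [326.7 183.1] c [ 0.4634 -0.0637] size [0.0698 0.0229] yaw 29.8
cass px [396.  218.7] c [0.4664 0.0247] size [0.0628 0.023 ] yaw 29.9
cass px [467.9 226.1] c [0.4292 0.0986] size [0.0709 0.0233] yaw 23.1
[ 0.40943895 -0.1158229   0.005     ]
[0.3690229  0.12472705 0.005     ]
(353, 171) [ 0.43763046 -0.04475173]
(330, 235) [ 0.51472532 -0.03020472]
(302, 229) [ 0.52393094 -0.06180538]
(329, 162) [ 0.44177167 -0.07248732]
(421, 268) [0.49862806 0.08430844]
(450, 206) [0.41894065 0.07060799]
```

Request:
send_rows(moves="0 0.001 0.02 0.001 0; 0 0 0.02 0 0; 0 0 0.02 0 0; 0 0 0.02 0 0; 0 0 0.02 0 0; 0 0 0.02 0 0; 0 0 0.02 0 0; 0 0 0.016 0 0; 0 0 0.01 0 0; 0 0 0 0 0")

```text
time: 5.83
tool_pos: [0.4622, -0.0655, 0.0301]
ee_rot: [-1.567, -0.003, 2.081]
wrist_force: [-0.5, -1.0, 0.4]
width: 0.0472
```

```bash
python3 - <<'E'
from h import *
state()
p=imaging.snapshot("wrist"); save(p,"d_wrist.png"); cass(p)
E
```

```text
time=5.8333
tool_pos=[0.4622, -0.0655, 0.0301]
ee_rot=[-1.5672, -0.0034, 2.0807]
wrist_force=[-0.5216, -0.9633, 0.3784]
width=0.0472
joint_positions=[-0.2623, 0.0335, 1.8278, -0.0001, 1.2853, -2.343]
cass px [322.8 276.4] c [ 0.4771 -0.0561] size [0.0394 0.0232] yaw 39.2
cass px [453.9 273.6] c [0.439 0.013] size [0.0053 0.0225] yaw -64.4
cass px [576.4 290.5] c [0.4126 0.0848] size [0.0303 0.0122] yaw 24.3
cass px [558.1 358.2] c [0.457  0.1058] size [0.0146 0.0162] yaw -75.4
```

View pics/d_wrist.png

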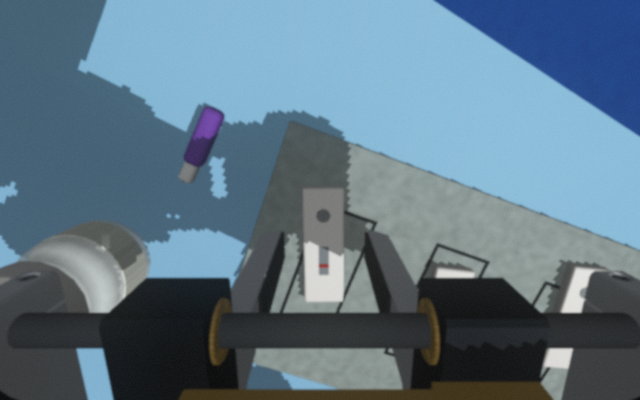

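Request:
send_rows(moves="0 0 0.002 0 0; 0 0 0.002 0 0; 0.3 0 0 0 0; 0.5 0 0 0 0; 1 0 0 0 0; 1 0 0 0 0; 1 0 0 0 0; 1 0 0 0 0; 1 0 0 0 0; 1 0 0 0 0")

```text
time: 6.72
tool_pos: [0.4644, -0.0658, 0.0289]
ee_rot: [-1.571, 0.001, 2.081]
wrist_force: [-0.7, 0.6, 3.4]
width: 0.0229
```

```bash
python3 - <<'E'
from h import *
state()
p=imaging.snapshot("wrist"); save(p,"e_wrist.png"); 
plan([.4788,-.0571,.027],99,8,1)
E
```

```text
time=6.7167
tool_pos=[0.4644, -0.0658, 0.0289]
ee_rot=[-1.5714, 0.0006, 2.0814]
wrist_force=[-0.7463, 0.6102, 3.3572]
width=0.0229
joint_positions=[-0.2617, 0.0356, 1.8282, -0.0, 1.277, -2.3431]
1 0.0001 0.0002 -0.0021 2.53; 1 0.0002 0.0002 -0.0021 2.53; 1 0.0003 0.0002 -0.0021 2.53; 1 0.0003 0.0002 -0.0021 2.53; 1 0.0004 0.0002 -0.0021 2.53; 1 0.0005 0.0002 -0.0020 2.53; 1 0.0006 0.0002 -0.0020 2.53; 1 0.0007 0.0002 -0.0020 2.53
```

View pics/e_wrist.png

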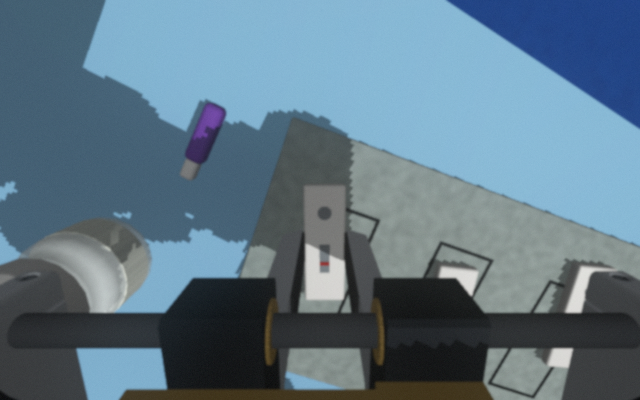

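Request:
send_rows(moves="1 0 -0.001 -0.002 0; 1 0 0 -0.002 2.5; 1 0 0 -0.002 2.5; 1 0 0 -0.002 2.5; 1 0.0005 0 -0.002 2.5; 1 0.0005 0 -0.002 2.5; 1 0.0005 0 -0.002 2.5; 1 0.001 0 -0.002 2.5; 1 0.001 0 -0.002 2.75; 1 0 0 0 0")

```text
time: 7.6
tool_pos: [0.4798, -0.0556, 0.029]
ee_rot: [-1.57, -0.0, 1.727]
wrist_force: [0.3, -0.1, -0.2]
width: 0.0226
```

```bash
python3 - <<'E'
from h import *
state()
p=imaging.snapshot("wrist"); save(p,"f_wrist.png"); cass(p)
plan([.4803,-.0569,.029],99,2,1)
E
```

```text
time=7.6
tool_pos=[0.4798, -0.0556, 0.029]
ee_rot=[-1.5702, -0.0003, 1.7274]
wrist_force=[0.2654, -0.06, -0.2333]
width=0.0226
joint_positions=[-0.2328, 0.067, 1.795, 0.0, 1.2803, -1.9602]
cass px [606.9 199.1] c [0.4293 0.0981] size [0.0711 0.0233] yaw 23.1
cass px [463.  241.1] c [0.47   0.0259] size [0.071  0.0231] yaw 27.1
cass px [323.1 294.9] c [ 0.5101 -0.0496] size [0.0068 0.0225] yaw -84.7
1 -0.0006 0.0000 -0.0002 0.04; 1 -0.0006 0.0000 -0.0002 0.04
```

View pics/f_wrist.png

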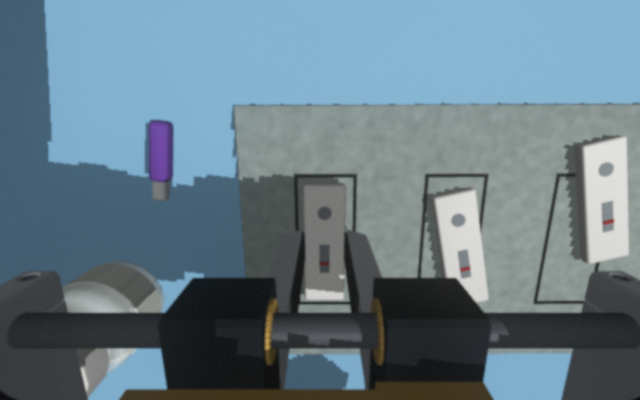

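```bash
python3 - <<'E'
from h import *
p=imaging.snapshot("wrist"); 
b=np.array([np.cos(np.radians(9)),np.sin(np.radians(9))])
c=lambda u,v,z: unproj(p,(u,v),z)[:2]
t=lambda q: np.round([q@b, q@[-b[1],b[0]]],4)
print("outline near",t(c(325,175.5,.005)),"cass near",t(c(325,180,.012)),"far out",t(c(325,302,.005)),"cass far",t(c(325,300.5,.012)))
print("lines left/right",t(c(296.5,190,.005)),t(c(355.5,190,.005)),"cass",t(c(303,190,.012)),t(c(347,190,.012)))
E
```

```text
outline near [ 0.4244 -0.1286] cass near [ 0.4256 -0.1286] far out [ 0.5058 -0.1285] cass far [ 0.5004 -0.1285]
lines left/right [ 0.4329 -0.145 ] [ 0.4329 -0.111 ] cass [ 0.4313 -0.1408] [ 0.4313 -0.1164]
```

Request:
send_rows(moves="1 -0.0005 0 -0.001 0; 1 0 0 -0.0005 0; 0.6 0 0 0 0; 0.3 0 0 0 0; 0 0 0 0 0; 0 0 0 0 0; 0 0 0 0 0; 0 0 -0.01 0 0; 0 0 -0.02 0 0; 0 0 -0.02 0 0")

```text
time: 8.53
tool_pos: [0.4807, -0.0559, 0.0799]
ee_rot: [-1.569, -0.001, 1.728]
wrist_force: [-0.3, 0.2, 0.4]
width: 0.0468
```

```bash
python3 - <<'E'
from h import *
state()
p=imaging.snapshot("wrist"); cass(p); save(p,"g_wrist.png")
plan([.4705,.0245,.079],113,10,0)
E
```

```text
time=8.5333
tool_pos=[0.4807, -0.0559, 0.0799]
ee_rot=[-1.5689, -0.0007, 1.7279]
wrist_force=[-0.2694, 0.1805, 0.4019]
width=0.0468
joint_positions=[-0.2331, 0.0182, 1.7357, -0.0001, 1.3897, -1.961]
cass px [548.1 180.8] c [0.4292 0.0984] size [0.0711 0.0233] yaw 23.2
cass px [325.4 217.1] c [ 0.4804 -0.0548] size [0.0698 0.0231] yaw 8.3
cass px [434.9 220. ] c [0.4701 0.026 ] size [0.0712 0.0231] yaw 22.2
0 0.0082 0.0006 0.0001 -1.40; 0 0.0082 0.0006 -0.0001 -1.40; 0 0.0082 0.0006 -0.0003 -1.40; 0 0.0082 0.0006 -0.0005 -1.40; 0 0.0082 0.0006 -0.0007 -1.40; 0 0.0082 0.0006 -0.0009 -1.40; 0 0.0082 0.0006 -0.0011 -1.40; 0 0.0081 0.0006 -0.0013 -1.40; 0 0.0081 0.0006 -0.0015 -1.40; 0 0.0080 0.0006 -0.0017 -1.40
```

View pics/g_wrist.png

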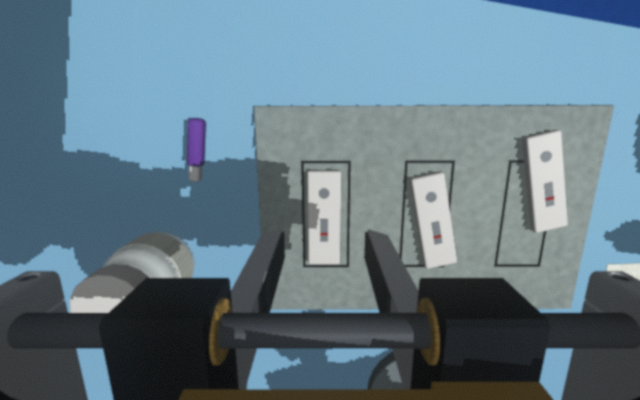

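Request:
send_rows(moves="0 0.008 0 0 -1.4; 0 0.008 0 0 -1.4; 0 0.008 0 0 -1.4; 0 0.008 0 -0.001 -1.4; 0 0.008 0 -0.001 -1.4; 0 0.008 0 -0.001 -1.4; 0 0.008 0 -0.001 -1.4; 0 0.008 0 -0.001 -1.4; 0 0.008 0 -0.001 -1.4; 0 0.008 0 -0.002 -1.4")

```text
time: 9.42
tool_pos: [0.4677, 0.0241, 0.0794]
ee_rot: [-1.571, 0.0, 1.975]
wrist_force: [0.2, -0.4, 0.6]
width: 0.047
```

Request:
send_rows(moves="0 0 0.012 0 0; 0 0 0.012 0 0; 0 0 0.012 0 0; 0 0 0.01 0 0; 0 0 0.004 0 0; 0 0 0 0 0; 0.3 0 0 0 0; 0.5 0 0 0 0; 1 0 0 0 0; 1 0 0 0 0")

```text
time: 10.25
tool_pos: [0.4685, 0.0232, 0.0302]
ee_rot: [-1.572, 0.001, 1.972]
wrist_force: [-1.0, 0.4, -0.0]
width: 0.0236
```

```bash
python3 - <<'E'
from h import *
state()
p=imaging.snapshot("wrist"); save(p,"h_wrist.png"); 
plan([.4686,.0172,.029],99,8,1)
E
```

```text
time=10.25
tool_pos=[0.4685, 0.0232, 0.0302]
ee_rot=[-1.5721, 0.0007, 1.9722]
wrist_force=[-0.987, 0.4242, -0.0396]
width=0.0236
joint_positions=[-0.0713, 0.0336, 1.8274, -0.0001, 1.2791, -2.0435]
1 -0.0007 0.0001 0.0003 1.75; 1 -0.0007 0.0001 0.0003 1.75; 1 -0.0007 0.0001 0.0002 1.75; 1 -0.0007 0.0001 0.0002 1.75; 1 -0.0007 0.0001 0.0002 1.75; 1 -0.0007 0.0001 0.0002 1.75; 1 -0.0007 0.0001 0.0002 1.75; 1 -0.0007 0.0001 0.0001 1.75
```

View pics/h_wrist.png

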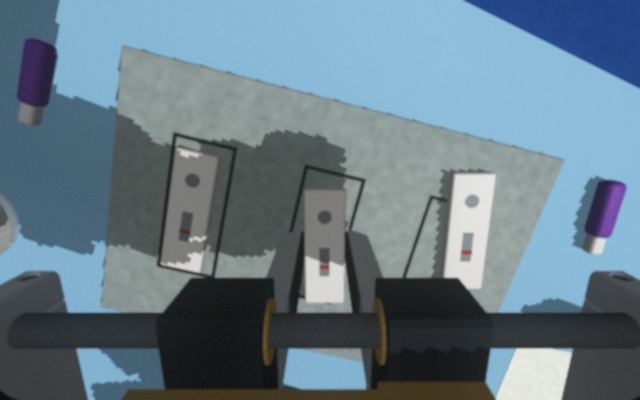

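Request:
send_rows(moves="1 0 0 0 0; 1 -0.0007 0 0.0005 1.75; 1 -0.0007 0 0.0005 1.75; 1 -0.0007 0 0.0005 1.75; 1 -0.0007 0 0.0005 1.75; 1 -0.0007 0 0.0005 1.75; 1 -0.0007 0 0.0005 1.75; 1 -0.0007 0 0.0005 1.75; 1 -0.0007 0 0.0005 1.75; 1 0 0 0 0")

```text
time: 11.13
tool_pos: [0.4664, 0.0169, 0.0302]
ee_rot: [-1.573, 0.0, 1.727]
wrist_force: [0.4, 0.6, 2.5]
width: 0.0217
```

```bash
python3 - <<'E'
from h import *
state()
p=imaging.snapshot("wrist"); save(p,"i_wrist.png"); 
E
```

```text
time=11.1333
tool_pos=[0.4664, 0.0169, 0.0302]
ee_rot=[-1.5726, 0.0001, 1.7272]
wrist_force=[0.4368, 0.5657, 2.5209]
width=0.0217
joint_positions=[-0.0857, 0.0282, 1.8331, 0.0004, 1.2786, -1.813]
```

View pics/i_wrist.png

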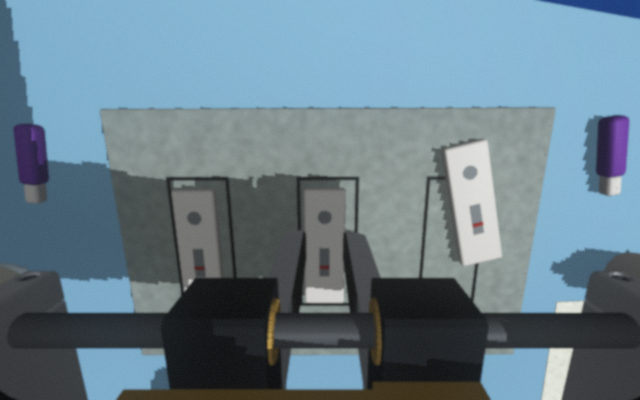

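Request:
send_rows(moves="1 0.001 0 0 0; 1 0.0005 0 0 0; 0.6 0 0 0 0; 0.3 0 0 0 0; 0 0 0 0 0; 0 0 0 0 0; 0 0 0 0 0; 0 0 -0.01 0 0; 0 0 -0.02 0 0; 0 0 -0.02 0 0")

```text
time: 12.02
tool_pos: [0.4639, 0.0185, 0.0788]
ee_rot: [-1.566, -0.001, 1.728]
wrist_force: [0.4, 0.2, -0.1]
width: 0.047
```

```bash
python3 - <<'E'
from h import *
state()
p=imaging.snapshot("wrist"); cass(p); save(p,"j_wrist.png")
plan([.4295,.0970,.079],113,10,0)
E
```

```text
time=12.0167
tool_pos=[0.4639, 0.0185, 0.0788]
ee_rot=[-1.5664, -0.0011, 1.7281]
wrist_force=[0.3504, 0.1559, -0.0504]
width=0.047
joint_positions=[-0.0825, -0.0232, 1.7793, 0.0001, 1.39, -1.8105]
cass px [440.9 188.3] c [0.4291 0.0985] size [0.071  0.0231] yaw 23.1
cass px [223.6 261.9] c [ 0.5079 -0.0501] size [0.0139 0.023 ] yaw -82.0
cass px [292.9 272.8] c [0.5092 0.0028] size [0.0134 0.0061] yaw 10.9
0 0.0084 0.0005 0.0025 -1.40; 0 0.0084 0.0005 0.0023 -1.40; 0 0.0085 0.0005 0.0021 -1.40; 0 0.0085 0.0005 0.0019 -1.40; 0 0.0086 0.0005 0.0017 -1.40; 0 0.0086 0.0005 0.0015 -1.40; 0 0.0086 0.0005 0.0012 -1.40; 0 0.0087 0.0005 0.0010 -1.40; 0 0.0087 0.0005 0.0008 -1.40; 0 0.0087 0.0005 0.0006 -1.40
```

View pics/j_wrist.png

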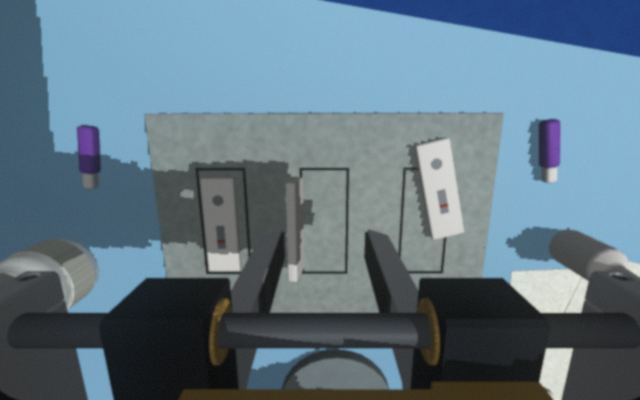

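```bash
python3 - <<'E'
from h import *
p=imaging.snapshot("scene"); save(p,"k_scene.png",(270,170,390,260),6)
p=imaging.snapshot("top"); save(p,"k_top.png",(270,170,380,260),6)
E
```

View pics/k_scene.png

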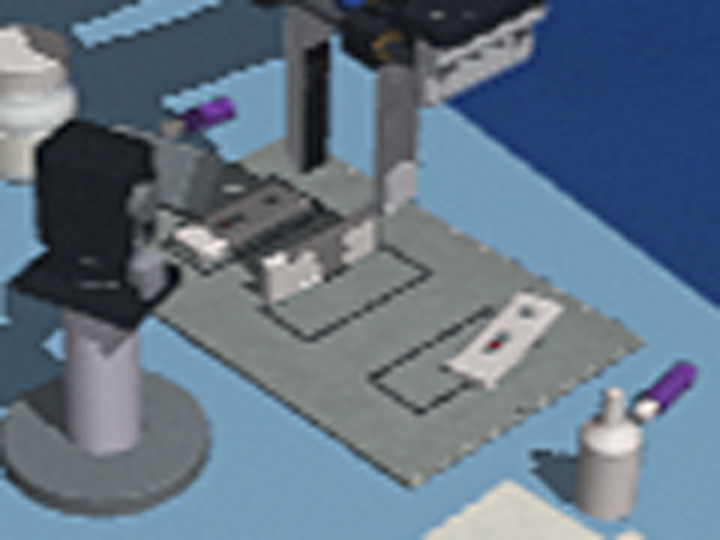

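View pics/k_top.png

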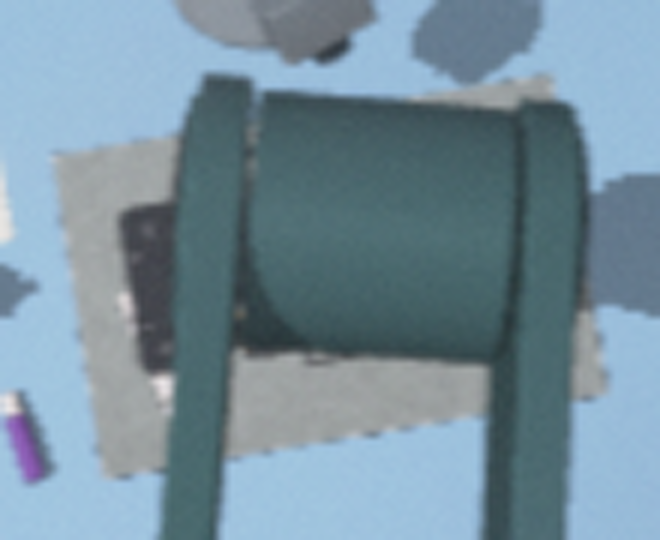

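```bash
python3 - <<'E'
from h import *
p=imaging.snapshot("wrist"); save(p,"l_wrist.png",(180,100,480,300),2.6)
a=np.radians(9);b=np.array([np.cos(a),np.sin(a)]);T=np.array([.4639,.0185])
t=lambda u,v,z: np.round([(unproj(p,(u,v),z)[:2]-T)@b,(unproj(p,(u,v),z)[:2]-T)@[-b[1],b[0]]],4)
for q in [(286,178,.029),(301,178,.029),(301,178,.005),(290,280,.029),(302,270,.005),(300,168,.005),(348,168,.005),(300,272,.005),(348,272,.005)]: print(q,t(*q))
E
```

```text
(286, 178, 0.029) [-0.0312 -0.0247]
(301, 178, 0.029) [-0.0312 -0.0148]
(301, 178, 0.005) [-0.0264 -0.0165]
(290, 280, 0.029) [ 0.0431 -0.0241]
(302, 270, 0.005) [ 0.0475 -0.0172]
(300, 168, 0.005) [-0.0338 -0.0171]
(348, 168, 0.005) [-0.0338  0.0177]
(300, 272, 0.005) [ 0.0493 -0.0188]
(348, 272, 0.005) [0.0493 0.0192]
```

View pics/l_wrist.png

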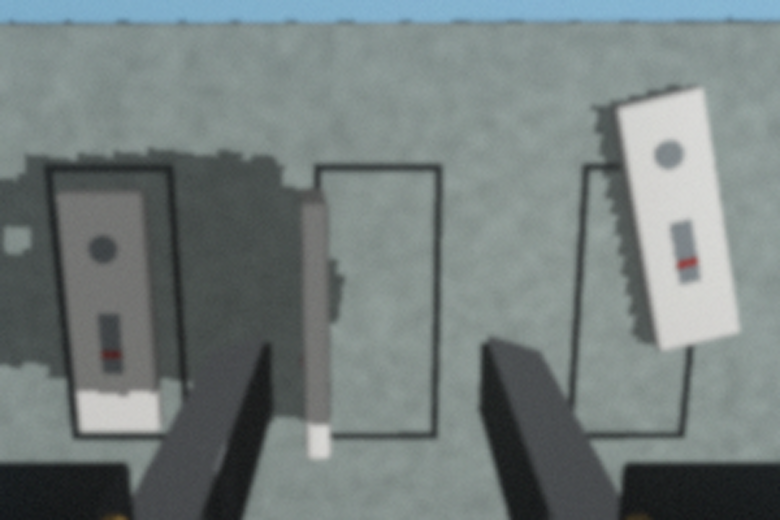

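```bash
python3 - <<'E'
from h import *
p=imaging.snapshot("scene"); save(p,"m_scene.png",(308,200,340,224),24)
print(imaging.landmark_of(p,"cassette_middle"))
im=p["image"][204:222,310:336].astype(int); print((im[...,0]-im[...,2]))
E
```

```text
[{'centre': [321.3, 209.9], 'conf': 0.67}]
[[ 2  3  3  3  1  1  2  1  3  3  6  0 -5 -6 -7 -3 -3 -4 -5 -1  1  0 -3 -5
  -6 -5]
 [-1  3  0  1  2  2  3  4  4  0 -6 -6 -4 -8 -6 -3 -5 -5 -2  1  3  4 -3 -7
  -5 -4]
 [-6 -1  3  3  3  2  2  1 -4 -5 -6 -6 -6 -6 -4 -5 -4  0  2  3  4  6 -1 -5
  -3 -4]
 [ 3  2  4  4  3  1 -4 -4 -6 -7 -5 -6 -5 -3 -2  2  3  3  2  3  3  4  0 -6
  -5 -5]
 [ 2  4  3  0 -3 -5 -7 -6 -6 -4 -5 -5 -4  1  4  4  3  2  2  2  2  4  0 -4
  -5 -5]
 [ 1  2 -2 -5 -6 -6 -7 -5 -4 -5 -2  2  3  4  4  1  1  3  6  9  7  8  1 -5
  -6 -4]
 [ 1 -6 -7 -7 -8 -6 -6 -6 -3  1  3  3  3  2  3  2  3  3  7  8  7  9  5 -6
  -6 -4]
 [-7 -6 -7 -5 -5 -5  0  1  3  4  3  2  1  1  2  4  2  6  8  6  7 10  5 -6
  -5 -5]
 [-6 -5 -6 -3  1  8 10  8  3  2  4  2  2  2  2  2  3  3  7  6  2 -4 -6 -4
  -5 -4]
 [-5 -5 -6  4  6  9  8  4  2  2  1  5  7  7  2  3  4  4  2 -4 -6 -6 -4 -5
  -4 -5]
 [-4 -5 -8 -1  7  9  7  8  5  1  3  5  8  7  1  3  1 -4 -5 -4 -4 -5 -5 -4
  -4 -4]
 [-4 -3 -5  1  8  8  7  8  6  7  9  7  8  6 -1 -5 -7 -6 -5 -5 -5 -5 -5 -5
  -5 -5]
 [-4 -4 -5  2  7  7  7  7  6  6  8  9  5 -4 -6 -6 -5 -5 -3 -6 -6 -4 -4 -5
  -4 -5]
 [-6 -6 -7 -2  5  8  6  7  9  9  8  1 -5 -6 -4 -4 -5 -5 -6 -4 -5 -5 -5 -4
  -4 -2]
 [-4 -5 -7 -2  5  8  8  8  8  5 -6 -7 -7 -5 -5 -4 -6 -4 -5 -4 -4 -6 -4 -4
  -4 -4]
 [-5 -5 -5  1  5  8  5  3 -4 -6 -5 -2 -4 -5 -4 -5 -4 -6 -5 -5 -4 -5 -4 -3
  -5 -3]
 [-4 -4 -5 -4  1  2 -3 -5 -4 -7 -2 -6 -4 -4 -5 -7 -6 -6 -4 -5 -4 -6 -3 -4
  -5 -5]
 [-4 -6 -4 -5 -8 -6 -5 -4 -6 -5 -5 -6 -5 -5 -3 -5 -5 -5 -4 -3 -3 -4 -6 -4
  -6 -5]]
```

View pics/m_scene.png

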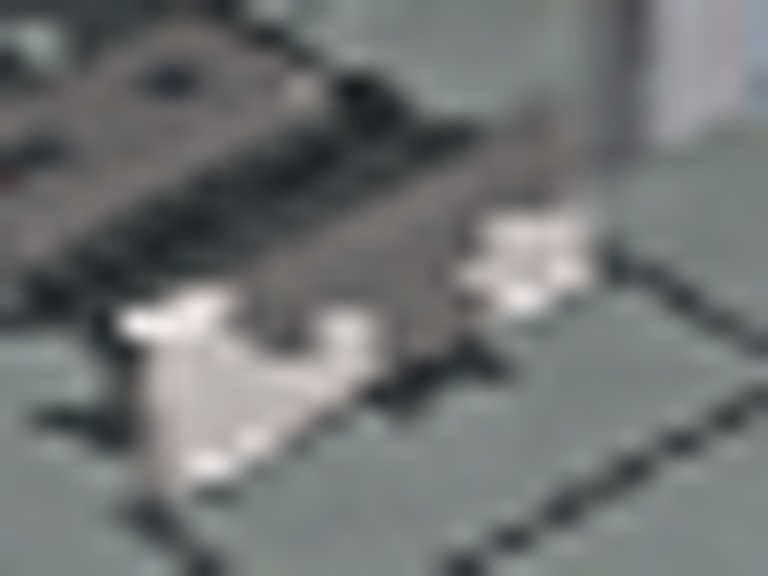

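Request:
send_rows(moves="-0.3 -0.001 0 0 0; -0.3 -0.001 0 0 0; -0.3 -0.001 0 0 0; -0.3 0 0 0 0; -0.3 0 0.01 0 0; -0.3 0 0.01 0 0; -0.3 0 0.01 0 0; -0.3 0 0.008 0 0; -0.3 0 0 0 0; -0.3 0 0 0 0")

```text
time: 13.15
tool_pos: [0.4652, 0.0154, 0.0403]
ee_rot: [-1.569, -0.0, 1.728]
wrist_force: [0.2, -0.1, -0.4]
width: 0.0611
```

```bash
python3 - <<'E'
from h import *
state()
p=imaging.snapshot("wrist"); save(p,"n_wrist.png")
E
```

```text
time=13.15
tool_pos=[0.4652, 0.0154, 0.0403]
ee_rot=[-1.5685, -0.0005, 1.7279]
wrist_force=[0.1735, -0.1275, -0.4065]
width=0.0611
joint_positions=[-0.0887, 0.0168, 1.8223, -0.0001, 1.3048, -1.8166]
```

View pics/n_wrist.png

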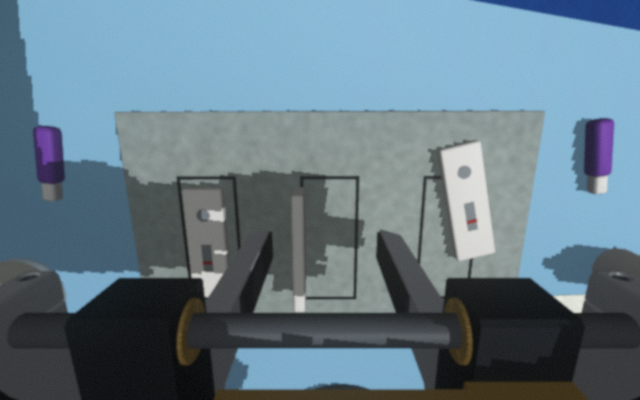

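Request:
send_rows(moves="-0.3 0.004 0 0 0; -0.3 0.003 0 0 0; -0.3 0.003 0 0 0; -0.3 0.003 0 0 0; -0.3 0.003 0 0 0; -0.3 0.001 0 0 0; -0.3 0 0 0 0; -0.3 -0.003 0 0 0; -0.3 -0.003 0 0 0; -0.3 0 0 0 0")

```text
time: 14.03
tool_pos: [0.4644, 0.0255, 0.0415]
ee_rot: [-1.571, 0.0, 1.727]
wrist_force: [0.2, 0.0, -0.5]
width: 0.0609
```

```bash
python3 - <<'E'
from h import *
state()
p=imaging.snapshot("wrist"); save(p,"o_wrist.png")
E
```

```text
time=14.0333
tool_pos=[0.4644, 0.0255, 0.0415]
ee_rot=[-1.5709, 0.0005, 1.7272]
wrist_force=[0.1685, 0.0182, -0.5402]
width=0.0609
joint_positions=[-0.0668, 0.0129, 1.8236, -0.0005, 1.3048, -1.7939]
```

View pics/o_wrist.png

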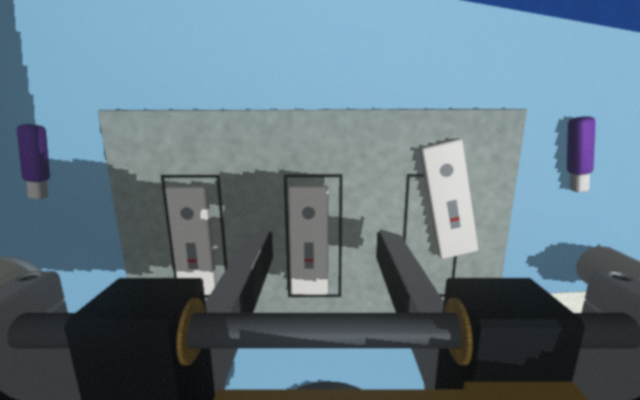

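```bash
cat >> h.py <<'E'
def bt(p,u,v,z,T=(.4686,.0172)):
    a=np.radians(9);b=np.array([np.cos(a),np.sin(a)]); d=unproj(p,(u,v),z)[:2]-np.array(T); return np.round([d@b*1000,d@[-b[1],b[0]]*1000],1)
E
python3 - <<'E'
from h import *
p=imaging.snapshot("wrist"); save(p,"o2_wrist.png",(150,160,360,310),3.7)
for n,q in dict(mid_ol=(285.5,190,.005),mid_or=(341,190,.005),mid_cl=(290,200,.012),mid_cr=(328,200,.012),mid_on=(310,176,.005),mid_of=(310,296,.005),mid_cn=(308,186,.012),mid_cf=(308,294,.012)).items(): print(n,bt(p,*q))
E
```

```text
mid_ol [-32.1 -13.6]
mid_or [-32.1  20.5]
mid_cl [-27.6 -10.3]
mid_cr [-27.6  12.5]
mid_on [-40.9   1.6]
mid_of [41.1  0.5]
mid_cn [-36.2   0.6]
mid_cf [35.4 -0.4]
```

View pics/o2_wrist.png

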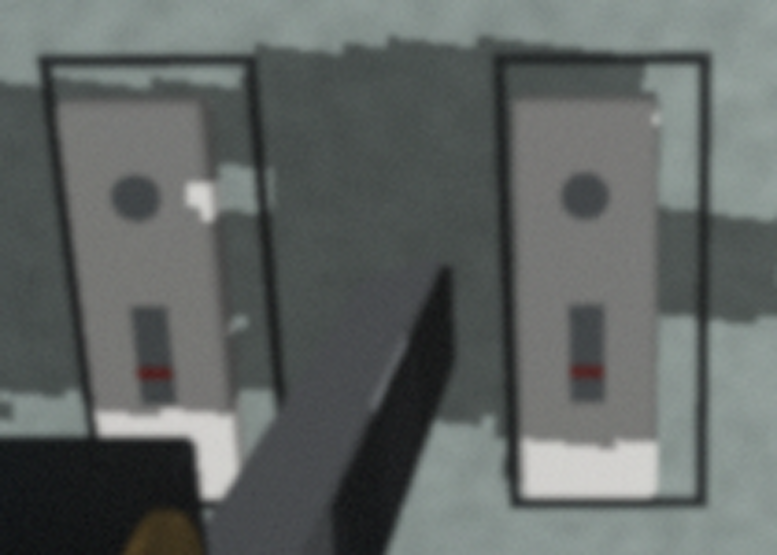

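```bash
python3 - <<'E'
from h import *
plan([.4295,.0975,.0415],113,10,0)
E
```

```text
0 0.0076 -0.0000 0.0023 -1.40; 0 0.0077 -0.0000 0.0021 -1.40; 0 0.0077 -0.0000 0.0019 -1.40; 0 0.0078 -0.0000 0.0018 -1.40; 0 0.0078 -0.0000 0.0016 -1.40; 0 0.0078 -0.0000 0.0014 -1.40; 0 0.0079 -0.0000 0.0012 -1.40; 0 0.0079 -0.0000 0.0010 -1.40; 0 0.0079 -0.0000 0.0008 -1.40; 0 0.0079 -0.0000 0.0006 -1.40
```

Request:
send_rows(moves="0 0.0075 0 0.002 -1.4; 0 0.0075 0 0.002 -1.4; 0 0.008 0 0.002 -1.4; 0 0.008 0 0.002 -1.4; 0 0.008 0 0.0015 -1.4; 0 0.008 0 0.0015 -1.4; 0 0.008 0 0.001 -1.4; 0 0.008 0 0.001 -1.4; 0 0.0075 0 0.001 -1.4; 0 0.0075 0 0.0005 -1.4")

```text
time: 14.97
tool_pos: [0.4293, 0.0985, 0.0415]
ee_rot: [-1.571, 0.0, 1.975]
wrist_force: [-0.0, 0.2, 1.3]
width: 0.0468
```

Request:
send_rows(moves="0 0 0.006 0 0; 0 0 0.006 0 0; 0 0 0.003 0 0; 0 0 0 0 0; 0 0 0 0 0; 0 0 0 0 0; 0 0 0 0 0; 0 0 0 0 0; 0 0 0 0 0; 0 0 0 0 0")

```text
time: 15.8
tool_pos: [0.4298, 0.0977, 0.0266]
ee_rot: [-1.571, 0.0, 1.972]
wrist_force: [-0.5, 0.0, 0.4]
width: 0.0474
```

```bash
python3 - <<'E'
from h import *
state()
p=imaging.snapshot("wrist"); save(p,"p_wrist.png");cass(p)
E
```

```text
time=15.8
tool_pos=[0.4298, 0.0977, 0.0266]
ee_rot=[-1.5711, 0.0002, 1.9721]
wrist_force=[-0.4791, 0.0118, 0.4259]
width=0.0474
joint_positions=[0.0948, -0.0246, 1.8939, -0.0001, 1.272, -1.8772]
cass px [180.7 242.3] c [0.4583 0.0222] size [0.0031 0.0116] yaw -66.5
cass px [ 35.4 264.8] c [ 0.5056 -0.0502] size [0.0145 0.0239] yaw -70.7
cass px [180.1 266.7] c [0.4729 0.0259] size [0.0155 0.0093] yaw -2.6
cass px [323.4 283.5] c [0.4485 0.1072] size [0.0288 0.0234] yaw 64.3
cass px [153.2 271.9] c [0.4823 0.0121] size [0.0071 0.0088] yaw -48.6
```

View pics/p_wrist.png

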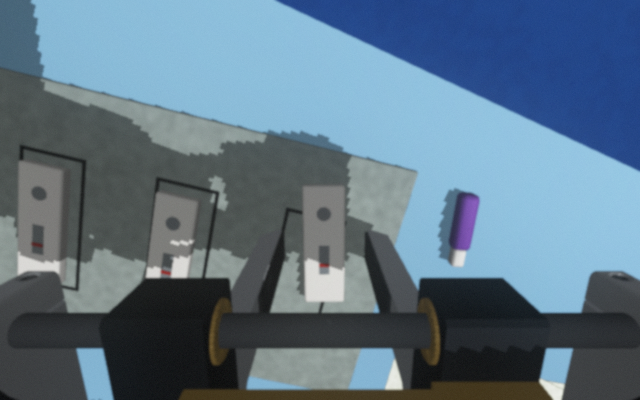

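Request:
send_rows(moves="0 0 0.0015 0 0; 0.2 0 0 0 0; 0.3 0 0 0 0; 0.4 0 0 0 0; 0.5 0 0 0 0; 0.7 0 0 0 0; 1 0 0 0 0; 1 0 0 0 0; 1 0 0 0 0; 1 0 0 0 0")

```text
time: 16.68
tool_pos: [0.4297, 0.0978, 0.0249]
ee_rot: [-1.571, 0.0, 1.972]
wrist_force: [0.9, -0.5, 0.4]
width: 0.0236
```

```bash
python3 - <<'E'
from h import *
state()
p=imaging.snapshot("wrist"); save(p,"q_wrist.png")
plan([.4566,.0935,.0255],99,10,1)
E
```

```text
time=16.6833
tool_pos=[0.4297, 0.0978, 0.0249]
ee_rot=[-1.5707, 0.0, 1.9722]
wrist_force=[0.9079, -0.5461, 0.3503]
width=0.0236
joint_positions=[0.095, -0.0226, 1.8957, -0.0001, 1.2686, -1.8772]
1 -0.0014 -0.0001 -0.0023 1.40; 1 -0.0014 -0.0001 -0.0023 1.40; 1 -0.0013 -0.0001 -0.0024 1.40; 1 -0.0013 -0.0001 -0.0024 1.40; 1 -0.0012 -0.0001 -0.0024 1.40; 1 -0.0012 -0.0001 -0.0025 1.40; 1 -0.0011 -0.0001 -0.0025 1.40; 1 -0.0010 -0.0001 -0.0025 1.40; 1 -0.0010 -0.0001 -0.0025 1.40; 1 -0.0009 -0.0001 -0.0026 1.40
```

View pics/q_wrist.png

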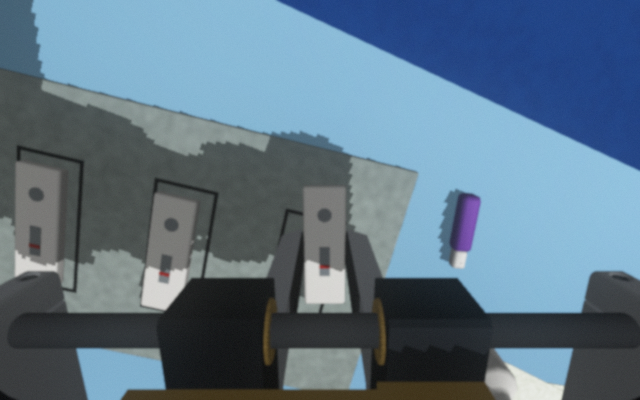

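Request:
send_rows(moves="1 -0.0014 0 -0.0023 1.4; 1 -0.0014 0 -0.0023 1.4; 1 -0.0013 0 -0.0024 1.4; 1 -0.0013 0 -0.0024 1.4; 1 -0.0012 0 -0.0024 1.4; 1 -0.0012 0 -0.0025 1.4; 1 -0.0011 0 -0.0025 1.4; 1 -0.001 0 -0.0025 1.4; 1 -0.001 0 -0.0025 1.4; 1 -0.0009 0 -0.0026 1.4")

```text
time: 17.57
tool_pos: [0.4568, 0.0934, 0.025]
ee_rot: [-1.571, 0.0, 1.725]
wrist_force: [0.0, 0.5, 0.7]
width: 0.0239
```

```bash
python3 - <<'E'
from h import *
state()
p=imaging.snapshot("wrist"); save(p,"r_wrist.png")
E
```

```text
time=17.5667
tool_pos=[0.4568, 0.0934, 0.025]
ee_rot=[-1.5708, 0.0001, 1.7254]
wrist_force=[0.0164, 0.4581, 0.6606]
width=0.0239
joint_positions=[0.0801, 0.0346, 1.8381, -0.0001, 1.269, -1.6453]
```

View pics/r_wrist.png

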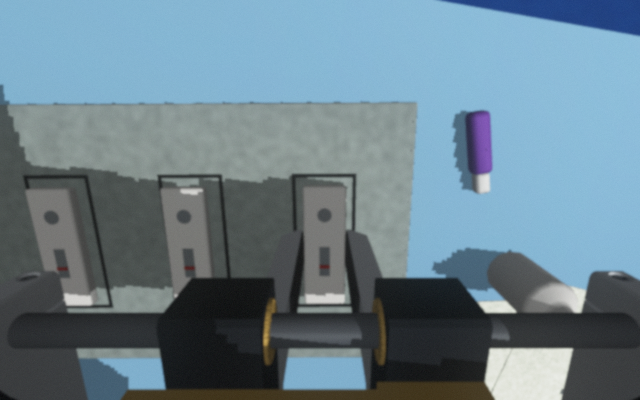

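Request:
send_rows(moves="0.7 0 0 0 0; 0.5 0 0 0 0; 0.3 0 0 0 0; 0 0 0 0 0; 0 0 0 0 0; 0 0 0 0 0; 0 0 -0.005 0 0; 0 0 -0.01 0 0; 0 0 -0.02 0 0; 0 0 -0.03 0 0")

```text
time: 18.45
tool_pos: [0.4545, 0.0933, 0.0889]
ee_rot: [-1.565, -0.0, 1.728]
wrist_force: [0.2, 0.0, 0.6]
width: 0.0468
```

Request:
send_rows(moves="-1 -0.005 -0.03 0.01 0; -1 -0.005 -0.03 0.01 0; -1 -0.005 -0.03 0.01 0; -1 -0.005 -0.03 0.01 0; -1 -0.005 -0.02 0.01 0; -1 -0.005 -0.02 0.01 0; -1 -0.005 -0.02 0.01 0; -1 -0.005 0 0.005 0; -1 0 0 0 0; -1 0 0 0 0")

```text
time: 19.28
tool_pos: [0.3885, 0.0421, 0.2693]
ee_rot: [-1.571, -0.0, 1.727]
wrist_force: [-0.1, -0.1, -0.3]
width: 0.094
```

```bash
python3 - <<'E'
from h import *
state()
p=imaging.snapshot("wrist"); save(p,"s_wrist.png"); cass(p)
for k,z in dict(column=0,head_grip=.146,release_button=.146).items():
    for r in imaging.landmark_of(p,k)[:2]: print(k,r, unproj(p,r["centre"],z)[:2])
p=imaging.snapshot("top"); save(p,"s_top.png",(240,120,400,240),5); cass(p)
for k,z in dict(column=0,head_grip=.146,release_button=.146).items():
    for r in imaging.landmark_of(p,k)[:2]: print(k,r, unproj(p,r["centre"],z)[:2])
p=imaging.snapshot("scene"); save(p,"s_scene.png",(240,160,400,280),5)
for k,z in dict(column=0,head_grip=.146,release_button=.146).items():
    for r in imaging.landmark_of(p,k)[:2]: print(k,r, unproj(p,r["centre"],z)[:2])
E
```

```text
time=19.2833
tool_pos=[0.3885, 0.0421, 0.2693]
ee_rot=[-1.5706, -0.0002, 1.7272]
wrist_force=[-0.0998, -0.094, -0.3369]
width=0.094
joint_positions=[-0.0374, -0.2772, 1.6169, 0.0001, 1.8022, -1.7646]
cass px [354.3 227.3] c [0.4559 0.0949] size [0.07   0.0234] yaw 8.9
cass px [243.3 223.1] c [ 0.4799 -0.0542] size [0.0686 0.0229] yaw 17.4
cass px [296.6 227.9] c [0.4686 0.0183] size [0.0686 0.023 ] yaw 9.4Traceback (most recent call last):
  File "<stdin>", line 5, in <module>
ValueError: it knows: board, cassette_left, cassette_middle, cassette_right, column, dropper, gel_jar, head_grip, lancet, outline_left, outline_middle, outline_right, timer, waste_cup
```

View pics/s_wrist.png

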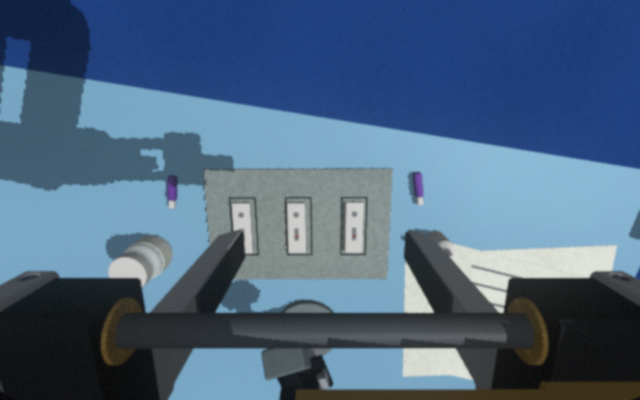

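```bash
python3 - <<'E'
from h import *
for n,c in [("top",(240,120,400,240)),("scene",(240,160,400,280))]:
    p=imaging.snapshot(n); save(p,f"s_{n}.png",c,5); cass(p)
    for k,z in dict(column=0,head_grip=.146).items():
        for r in imaging.landmark_of(p,k)[:2]: print(n,k,r, unproj(p,r["centre"],z)[:2])
E
```

```text
cass px [350.  210.8] c [ 0.4818 -0.0568] size [0.073  0.0255] yaw 9.2
cass px [325.2 214.6] c [0.4705 0.0161] size [0.0718 0.0259] yaw 9.4
cass px [298.3 216.3] c [0.4647 0.0939] size [0.0582 0.0258] yaw 11.5
top column {'centre': [308.7, 162.5], 'conf': 0.76} [0.62608982 0.06342408]
top head_grip {'centre': [312.5, 151.9], 'conf': 0.85} [0.6266588  0.05213424]
cass px [310.  206.3] c [ 0.4813 -0.0559] size [0.0695 0.0278] yaw 9.5
cass px [326.7 216.6] c [0.469  0.0182] size [0.0708 0.0282] yaw 7.9
cass px [345.9 228.4] c [0.456  0.0942] size [0.0704 0.0278] yaw 9.1
scene column {'centre': [287.3, 246.4], 'conf': 0.95} [0.63073593 0.05913105]
scene head_grip {'centre': [286.8, 203.8], 'conf': 0.92} [0.63137564 0.06621132]
scene head_grip {'centre': [283.8, 247.7], 'conf': 0.63} [0.72581705 0.21295122]
```

View pics/s_top.png

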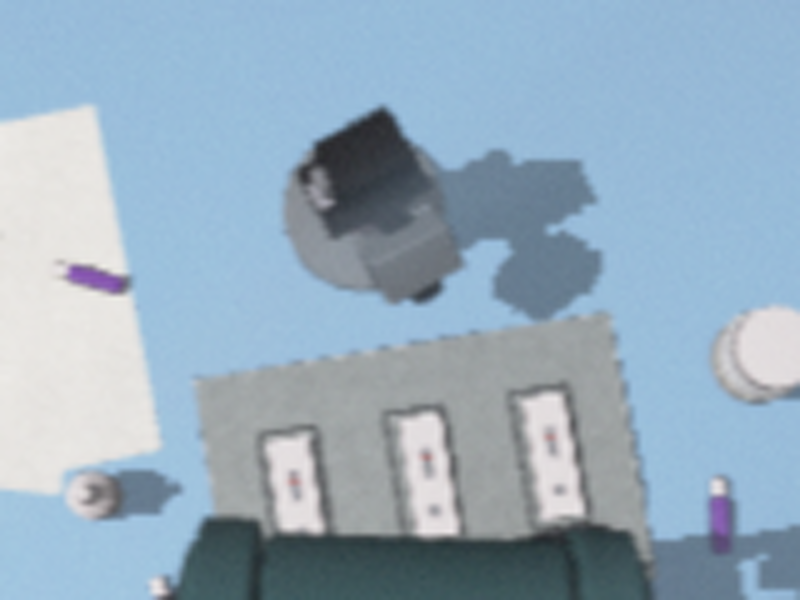

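View pics/s_scene.png

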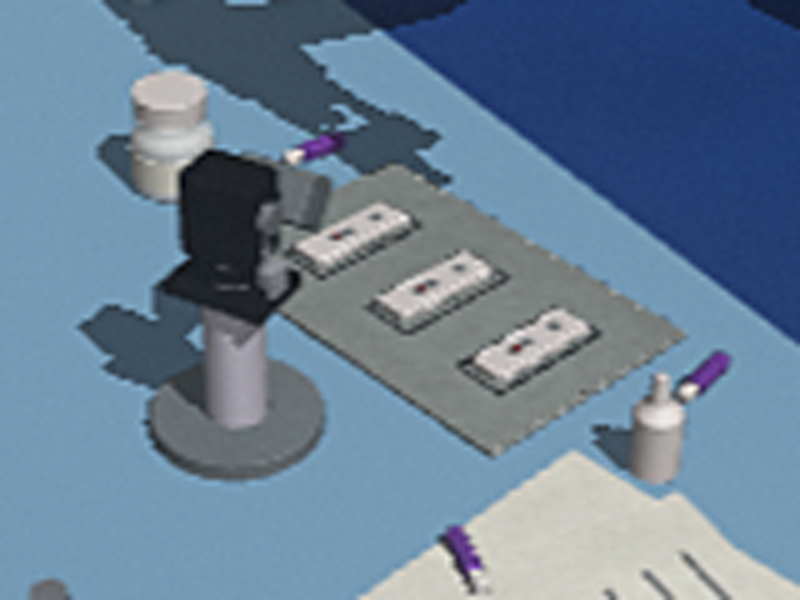

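```bash
python3 - <<'E'
from h import *
plan([.629,.060,.26],121,10,-1)
E
```

```text
-1 -0.0020 0.0009 -0.0240 -2.20; -1 -0.0029 0.0009 -0.0239 -2.20; -1 -0.0039 0.0009 -0.0238 -2.20; -1 -0.0048 0.0009 -0.0236 -2.20; -1 -0.0057 0.0009 -0.0234 -2.20; -1 -0.0066 0.0009 -0.0232 -2.20; -1 -0.0075 0.0009 -0.0229 -2.20; -1 -0.0083 0.0009 -0.0226 -2.20; -1 -0.0092 0.0009 -0.0223 -2.20; -1 -0.0100 0.0009 -0.0219 -2.20
```

Request:
send_rows(moves="-1 -0.002 0.001 -0.024 -2.2; -1 -0.003 0.001 -0.024 -2.2; -1 -0.004 0.001 -0.024 -2.2; -1 -0.005 0.001 -0.024 -2.2; -1 -0.006 0.001 -0.023 -2.2; -1 -0.007 0.001 -0.023 -2.2; -1 -0.007 0.001 -0.023 -2.2; -1 -0.008 0.001 -0.022 -2.2; -1 -0.009 0.001 -0.022 -2.2; -1 -0.01 0.001 -0.022 -2.2")

```text
time: 20.57
tool_pos: [0.6296, 0.0595, 0.2594]
ee_rot: [-1.57, -0.0, 2.114]
wrist_force: [0.4, -0.1, -0.6]
width: 0.0943
```

Request:
send_rows(moves="-1 0 0 0 0; -1 0 0 0 0; -1 0 0 0 0; -1 0 0 0 0; -1 0 0 0 0; -1 0 0 0 0; -1 0 0 0 0; -1 0 0 0 0; -1 0 0 0 0; -1 0 0 0 0")

```text
time: 21.4
tool_pos: [0.6283, 0.0593, 0.2601]
ee_rot: [-1.571, 0.0, 2.112]
wrist_force: [-0.1, -0.6, -0.2]
width: 0.0938
```

```bash
python3 - <<'E'
from h import *
state()
p=imaging.snapshot("wrist"); save(p,"t_wrist.png")
for k,z in dict(column=0,head_grip=.146).items():
        for r in imaging.landmark_of(p,k)[:2]: print(k,r, unproj(p,r["centre"],z)[:2])
E
```

```text
time=21.4
tool_pos=[0.6283, 0.0593, 0.2601]
ee_rot=[-1.5709, 0.0001, 2.1118]
wrist_force=[-0.1292, -0.588, -0.1683]
width=0.0938
joint_positions=[0.0043, 0.2674, 1.0926, -0.0, 1.7814, -2.1075]
column {'centre': [325.0, 171.6], 'conf': 0.92} [0.62611552 0.06076522]
head_grip {'centre': [316.3, 198.1], 'conf': 0.72} [0.62818735 0.05267807]
head_grip {'centre': [364.7, 42.6], 'conf': 0.62} [0.50285098 0.02177143]
```

View pics/t_wrist.png

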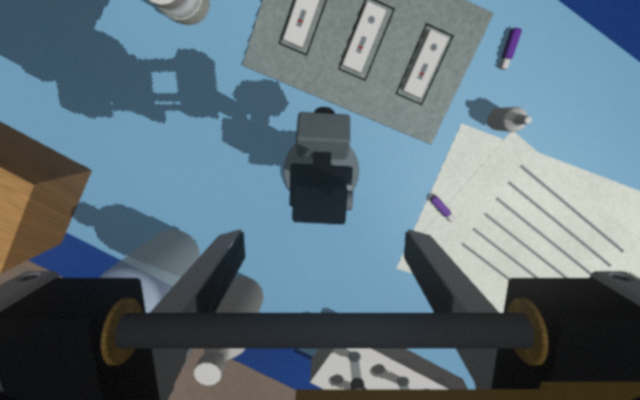

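```bash
python3 - <<'E'
from h import *
p=imaging.snapshot("wrist"); 
im=p["image"][90:240,250:400,::-1]; cv2.imwrite("pics/u_wrist.png",cv2.resize(cv2.convertScaleAbs(im,alpha=1.8,beta=20),None,fx=4,fy=4,interpolation=cv2.INTER_CUBIC))
E
```

```text
(no output)
```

View pics/u_wrist.png

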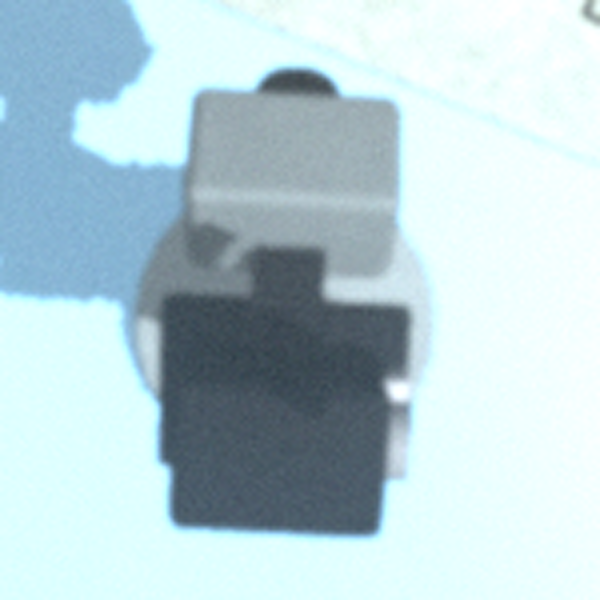

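```bash
python3 - <<'E'
from h import *
p=imaging.snapshot("wrist"); o=robot.get_obs()
H=unproj(p,(319.5,203.3),.168); print(H)
R=Rot.from_euler("xyz",o["ee_rot"]).as_matrix()
print("tool delta",R.T@(H-o["tool_pos"]))
for a,b in [((173,528),(382,533)),((173,380),(382,385))]:
    A=unproj(p,(250+a[0]/4,90+a[1]/4),.168);B=unproj(p,(250+b[0]/4,90+b[1]/4),.168); d=B-A; print(np.linalg.norm(d),np.degrees(np.arctan2(d[1],d[0])))
A=unproj(p,(250+265/4,90+528/4),.168);B=unproj(p,(250+265/4,90+378/4),.168);print(np.linalg.norm(A-B))
# foot centre check: foot visible circle
for q in [(250+128/4,90+310/4),(250+432/4,90+315/4)]: print(unproj(p,q,.008))
E
```

```text
[0.62543369 0.05455329 0.168     ]
tool delta [-0.00253395  0.09186185  0.00494195]
0.04239134539616815 119.48232933292287
0.0411302197619607 119.53065549150365
0.031065705560694813
[0.64847326 0.01051334 0.008     ]
[0.60025799 0.09407704 0.008     ]
```

Request:
send_rows(moves="-1 -0.003 0 0.0055 2; -1 0 0.012 0 0; -1 0 0.015 0 0; -1 0 0.018 0 0; -1 0 0.018 0 0; -1 0 0.018 0 0; -1 0 0.018 0 0; -1 0 0.01 0 0; -1 0 0.005 0 0; -1 0 0 0 0")

```text
time: 22.48
tool_pos: [0.6244, 0.0539, 0.144]
ee_rot: [-1.568, -0.001, 2.077]
wrist_force: [0.3, -0.4, 0.3]
width: 0.0938
```

```bash
python3 - <<'E'
from h import *
state()
p=imaging.snapshot("wrist"); save(p,"v_wrist.png")
p=imaging.snapshot("scene"); save(p,"v_scene.png",(250,150,350,250),6)
E
```

```text
time=22.4833
tool_pos=[0.6244, 0.0539, 0.144]
ee_rot=[-1.568, -0.0015, 2.0773]
wrist_force=[0.2631, -0.374, 0.3324]
width=0.0938
joint_positions=[-0.0042, 0.2864, 1.2983, -0.0001, 1.56, -2.0815]
```

View pics/v_wrist.png

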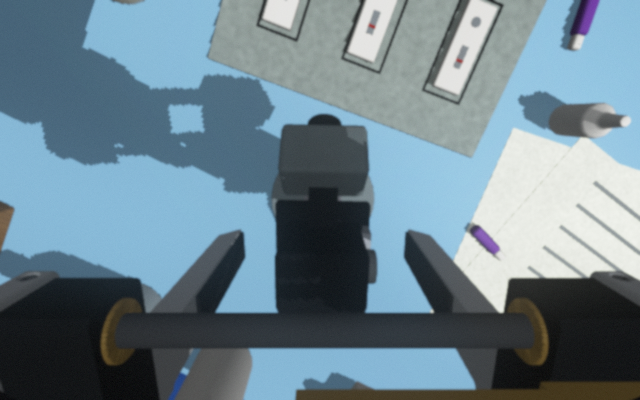

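View pics/v_scene.png

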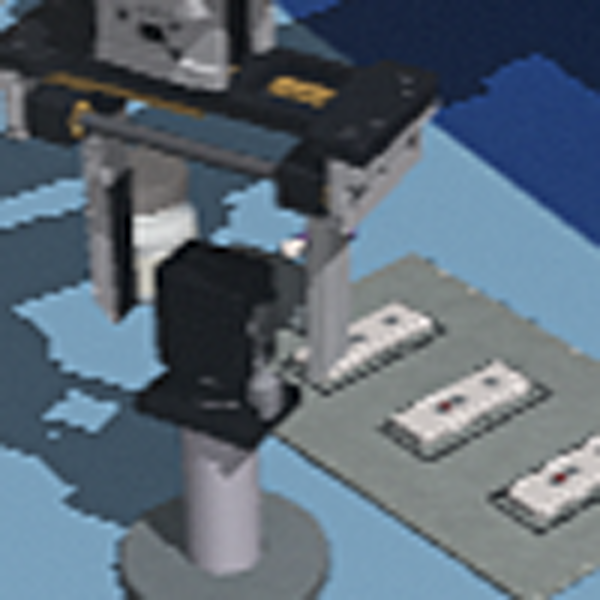

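Request:
send_rows(moves="-0.5 0 0 0 0; -0.2 0 0 0 0; 0 0 0 0 0; 0.3 0 0 0 0; 1 0 0 0 0; 1 0 0 0 0; 1 0 0 0 0; 1 0 0 0 0; 1 0 0 0 0; 1 0 0 0 0")

```text
time: 23.42
tool_pos: [0.6255, 0.0534, 0.1461]
ee_rot: [-1.571, 0.001, 2.076]
wrist_force: [2.0, -2.0, 0.3]
width: 0.0443
```

```bash
python3 - <<'E'
from h import *
state()
p=imaging.snapshot("wrist"); save(p,"w_wrist.png")
E
```

```text
time=23.4167
tool_pos=[0.6255, 0.0534, 0.1461]
ee_rot=[-1.571, 0.0006, 2.0762]
wrist_force=[2.0464, -2.033, 0.3396]
width=0.0443
joint_positions=[-0.0049, 0.2851, 1.2959, -0.0004, 1.5601, -2.0811]
```

View pics/w_wrist.png

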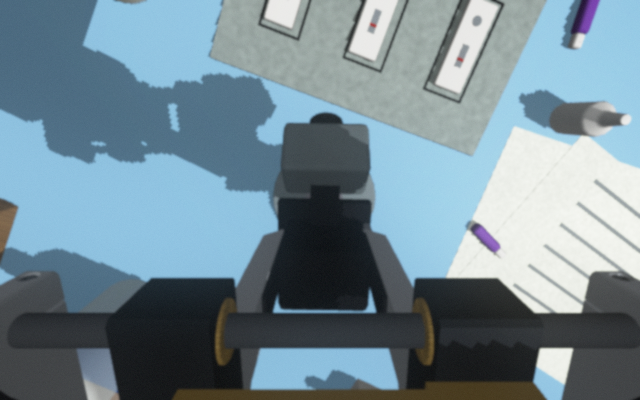

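Request:
send_rows(moves="1 0 0 0 0; 1 0 0 0 0; 1 0 -0.003 0 0; 1 0 -0.004 0 0; 1 0 -0.005 0 0; 1 0 -0.005 0 0; 1 0 -0.005 0 0; 1 0 -0.005 0 0; 1 0 -0.005 0 0; 1 0 -0.003 0 0")

```text
time: 24.3
tool_pos: [0.6254, 0.0534, 0.1804]
ee_rot: [-1.57, 0.001, 2.077]
wrist_force: [3.3, -4.0, -5.2]
width: 0.0444
```

```bash
python3 - <<'E'
from h import *
state()
p=imaging.snapshot("scene"); save(p,"x_scene.png",(250,130,350,250),5)
E
```

```text
time=24.3
tool_pos=[0.6254, 0.0534, 0.1804]
ee_rot=[-1.5702, 0.0006, 2.0766]
wrist_force=[3.337, -4.0069, -5.2059]
width=0.0444
joint_positions=[-0.0046, 0.2721, 1.2437, -0.0008, 1.6261, -2.0813]
```

View pics/x_scene.png

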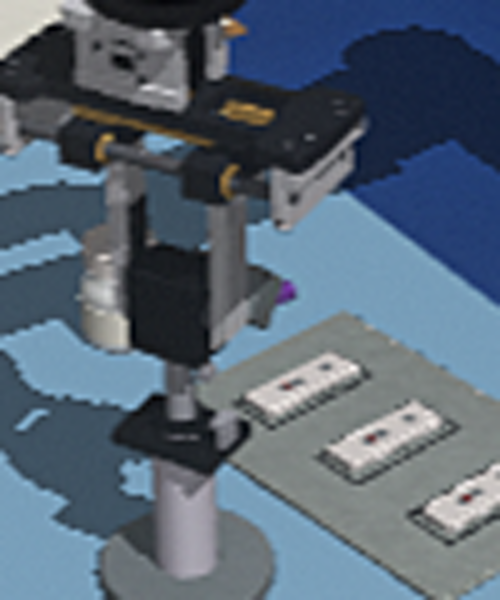

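Request:
send_rows(moves="1 0 -0.005 0 0; 1 0 -0.006 0 0; 1 0 -0.006 0 0; 1 0 -0.006 0 0; 1 0 -0.006 0 0; 1 0 -0.005 0 0; 1 0 -0.003 0 0; 1 0 -0.003 0 0; 1 0 -0.004 0 0; 1 0 -0.004 0 0")

```text
time: 25.18
tool_pos: [0.6254, 0.0535, 0.2265]
ee_rot: [-1.569, -0.0, 2.077]
wrist_force: [5.3, -3.7, -7.6]
width: 0.0442
```

Request:
send_rows(moves="1 0 -0.005 0 0; 1 0 -0.006 0 0; 1 0 -0.006 0 0; 1 0 -0.006 0 0; 1 0 -0.006 0 0; 1 0 -0.006 0 0; 1 0 -0.006 0 0; 1 0 -0.006 0 0; 1 0 -0.005 0 0; 1 0 -0.003 0 0")

```text
time: 26.02
tool_pos: [0.6254, 0.0535, 0.2819]
ee_rot: [-1.568, -0.0, 2.076]
wrist_force: [4.5, -3.6, -6.9]
width: 0.0445
```

```bash
python3 - <<'E'
from h import *
state()
p=imaging.snapshot("scene"); save(p,"y_scene.png",(250,130,350,250),5)
E
```

```text
time=26.0167
tool_pos=[0.6254, 0.0535, 0.2819]
ee_rot=[-1.5684, -0.0004, 2.0765]
wrist_force=[4.4801, -3.6149, -6.8526]
width=0.0445
joint_positions=[-0.0046, 0.2631, 1.0551, -0.0008, 1.8257, -2.0813]
```

View pics/y_scene.png

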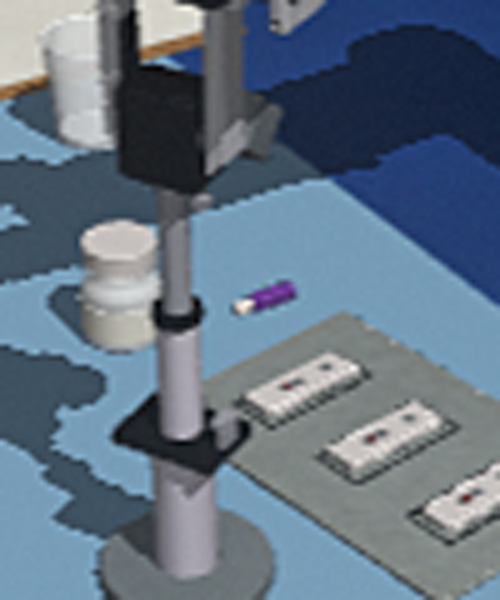

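Request:
send_rows(moves="1 0 -0.001 0 0; 1 0 -0.001 0 0; 1 0 -0.001 0 0; 1 0 -0.001 0 0; 1 0 0 0 0; 1 0 0 0 0; 1 0 0 0 0; 1 0 0 0 0; 1 0 0 0 0; 1 0 0 0 0")

```text
time: 26.9
tool_pos: [0.6254, 0.0534, 0.2854]
ee_rot: [-1.568, -0.001, 2.076]
wrist_force: [4.6, -3.2, -6.6]
width: 0.0443
```

```bash
python3 - <<'E'
from h import *
state()
E
```

```text
time=26.9
tool_pos=[0.6254, 0.0534, 0.2854]
ee_rot=[-1.5682, -0.0005, 2.0764]
wrist_force=[4.5771, -3.2069, -6.6027]
width=0.0443
joint_positions=[-0.0046, 0.2637, 1.0474, -0.0008, 1.833, -2.0813]
```

Request:
send_rows(moves="1 0 -0.001 0 0; 1 0 0 0 0; 1 0 -0.001 0 0; 1 0 0 0 0; 1 0 0 0 0; 1 0 0 0 0; 1 0 0 0 0; 1 0 0 0 0; 1 0 0 0 0; 1 0 0 0 0")

```text
time: 27.73
tool_pos: [0.6254, 0.0534, 0.2862]
ee_rot: [-1.567, -0.001, 2.076]
wrist_force: [4.9, -3.1, -9.4]
width: 0.0444
```

```bash
python3 - <<'E'
from h import *
state()
p=imaging.snapshot("scene"); save(p,"z_scene.png",(250,110,350,250),4.2)
p=imaging.snapshot("wrist"); save(p,"z_wrist.png")
E
```

```text
time=27.7333
tool_pos=[0.6254, 0.0534, 0.2862]
ee_rot=[-1.5669, -0.0012, 2.0764]
wrist_force=[4.8557, -3.1432, -9.3881]
width=0.0444
joint_positions=[-0.0046, 0.265, 1.0443, -0.0009, 1.8363, -2.0813]
```

View pics/z_scene.png

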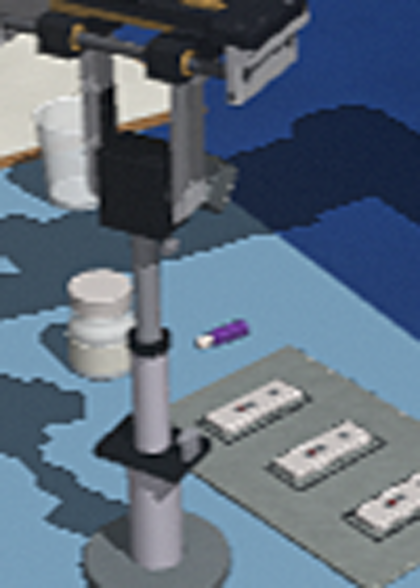

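View pics/z_wrist.png

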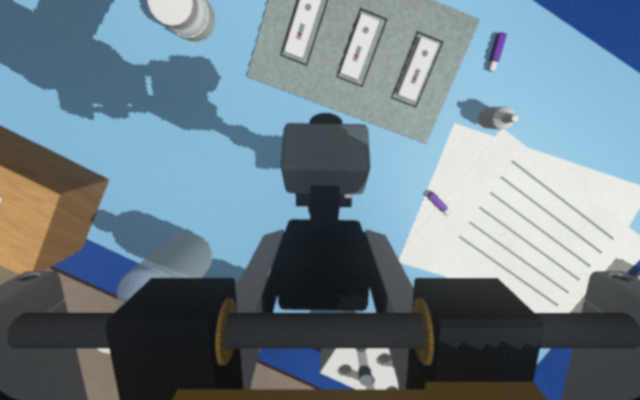

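Both tubes are out. The pull rose from 6.6 to 9.4 N as the tool came up against the stop, 140.1 mm above the start. The pictures show the three cassettes lying in their outlines and the head still in the fingers, so I'm handing in.

```bash
python3 -c "
from h import *
order.close_job(); state()"
```

```text
the job is handed in; nothing more can be done
the job is handed in; nothing more can be done
```

I placed the three cassettes in their outlines, pressed the release button and pulled the column up to its second stop. I handed the job in with the gripper still holding the head, at about 28 s; no verdict was reported.

- **Cassettes:** In the last pictures all three lie flat, face up and straight in their outlines. I measured offsets of about 1 mm for the right one and 2.5 mm for the middle one. The left one looked centred in the wrist picture.
- **Slip on the way:** I gripped the middle cassette too high and it tipped up onto its long edge. I pushed it over again with one finger and it fell face up in its outline. I gripped the left one lower to avoid a repeat.
- **Column:** The gripper closed to 44 mm across the head, so the button was flush with the 44 mm block. The tool then rose 140.1 mm, and the last push raised the pull from 6.6 to 9.4 N, as expected at the second stop. I judged the tube extension from tool height, force and pictures, because the joints cannot be read directly.
- **Bystanders:** The arm touched none of them that I noticed, and those in the last pictures look to be where they started. I did not measure their positions again at the end.
- **Disagreements:** The top and wrist cameras differed by 2–3 mm sideways, so I centred the cassettes by eye against the printed lines. The wrist picture also gave the right cassette a yaw of 17° where a finger partly hid it; the top and scene pictures gave 9°, matching the board.

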